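Load conical baffles loosely nested on a bake-out carrier

ROBOT

A 6-joint arm with a two-finger parallel gripper is mounted at the origin on a cart in front of the work surface, level with it; the furniture and walls round the work are solid. World frame = base frame: x ahead of the robot, y to its left, z up, the work surface at z = 0. Lengths are in m, angles in rad, forces in N, time in s.
With the tool pointing down it reaches from about 0.35 to 0.85 m from the base axis. Payload 8.1 kg.
Tool frame: the origin (TCP) lies at the very end of the fingers, on their centre line; the grasp point (between the pads) lies r.hold_point_z behind it (r.hold_point_z is the distance from the TCP to the grasp point, in m); z points along the fingers, y is the direction in which the jaws open and shut (so a half turn about z gives the same grasp; the last joint's range is limited). The gripper opens to 85 mm and grips with 20 to 120 N. Pads are 22 mm wide; open, the fingers measure 114 mm over their backs; the gripper's body (76 mm by 85 mm) begins 54 mm behind the grasp point. The pads swing forward as they close: fully open they stand 13 mm farther back than shut.
Start: joints at [-1.329, 0.13, 1.488, -0, 1.523, -0.085], TCP at [0.193, -0.568, 0.231] pointing down, gripper open.
Joint ranges: [-2.96, 2.96], [-0.89, 2.26], [0.02, 2.5], [-1.34, 4.48], [0, 2.73], [-2.66, 2.66]. Speed limits (rad/s): [2.39, 2.39, 2.79, 3.14, 3.14, 3.14].

INTERFACE

Orientations are given as a unit quaternion [w, x, y, z].
In Python, from plant import r gives the robot as it stands.
- The arm moves only by the tool drive_tool, never from a script. Its argument "commands" is a list of rows, each a list of 3 entries, a list of its own where there are three numbers: the turn, a rotation vector about the tool's x, y, z in rad, then the shift along the tool's x, y, z in m, then the finger opening in m, from 0 to 0.0854. In form: [[[wx, wy, wz], [x, y, z], fingers], ...]. A call has 1 to 20 rows; each row is the pose to reach, as a shift and turn from the pose commanded when the call began, along the tool's axes at that moment; what a row does not reach only later rows make up. A row lasts 1/10 s, in which the tool goes at most 50 mm and 8.59 degrees, less where a joint would pass 70% of its speed; a pose out of reach is approached as far as the arm can. A call with a gripper value outside its range is refused whole. The fingers move at their own pace and stop on an object; "newtons" is the grip in N (left out, the last holds). Time passes only in rows, so rows that repeat a pose let the fingers close. It gives the time, the measured TCP pose, the force and the opening at its end, in the units of the state.
- r.read_state(): the state, without advancing time (a new reading comes with each control period).
- r.snapshot(name): name is "side" or "top" or "wrist"; returns a dict with "img" (400x640x3 uint8, red, green, blue), "fov_y" (degrees; the focal length in pixels is half the picture's height over the tangent of half this angle, whatever the lens; pixels are square), "cx", "cy" (the principal point, pixels), "k1" (the pictures are not rectified: a ray, as slopes to the right and down, at radius r is drawn at 1 + k1 r^2 times it, then the intrinsics apply), "R" (3x3) and "t" (3): a world point X has camera coordinates R X + t. Camera axes: x right, y down, z forward; pixel columns grow to the right and rows downward; lengths in m; the calibration is good to about 2 mm. A picture is of the moment at which its call begins. There is no depth.
- r.hand_in(): hands the job in, once; it reports no verdict.
Trained networks look in a picture, given as the dict that the camera call returned (one of the last four; its "shot" number tells which), for a name from the list of things; names that differ only in an ending like _2 or _b are one class to them, and where a whole thing is asked for, a point or a joint stands for the part that bears it (a point fixed in the world has none). Each returns a list of dicts, best first, with "conf" (0 to 1); they miss things now and then, are a little off and sometimes report something else, mostly with a low value. They report only what shows in the picture. A call takes as long as a camera call. They do not tell look-alikes from the thing itself.
- r.look_for(picture, query): "location" ([row, column] in pixels, amid what is visible of it).
The state is a dict: "clock": time; "qpos": joint angles; "qvel": joint speeds; "tau": joint torques, N m; "eef_pos": TCP position; "eef_rot": TCP orientation; "force": force on the tool from outside, world axes, zero at the start; "ft_torque": the same for the moment, N m; "width": finger opening in m.
Only numpy, scipy, OpenCV 4.12 (cv2) and the standard library are available. Lean on these libraries where they do the work, as an engineer would, in place of code of your own. Each camera call takes 0.05 s, during which the arm holds its last target.

TASK

Load the bake-out carrier: pull up the keeper's sprung knob, swing the keeper clear and let it drop into its parked slot, then nest every conical baffle on the desk upright on the tapered seat, one over the other in any order. Lower each only until it touches and let go: they must sit loosely on their tapers, never be dropped or pressed home, or they wedge and seize in the oven. Finally lift the knob again and swing the keeper back over the stack so that it drops into its closed slot.

Things in the scene. Friction and masses are not known exactly. Their poses are not given: they have to be found in the camera images.
- carrier: Bake-out carrier: a heavy aluminium plate, 110 mm (its x) by 235 mm (its y), top 14 mm above the desk; it does not move when touched. Origin: under the plate's centre. On it stand the conical seat (65 mm towards +y), the keeper's post (65 mm towards -y) and, along the edge at +x, a carrying handle 56 mm high.
- seat (a point): The seat, a polished steel cone on the plate: 66 mm wide at the plate, 49 mm high, half-angle 8 degrees. The point lies on its axis at the plate's top; z is up. A baffle resting loosely on it stops with its foot 7 mm above the plate (centre 42 mm above this point); each further one stands 22 mm higher than the one below. Five fit under the keeper. A push of 25 N wedges them.
- knob (a point): Centre of the keeper's round black fluted knob (39 mm across, 26 mm high, upright axis), 234 mm above the desk when let down, 130 mm from the seat's axis. 20 mm below its underside is the keeper, a flat arm 8 mm thick whose end, with a white pad below, reaches the seat's axis. Arm and knob are one piece: they rise and turn together about the knob's axis.
- keeper (a joint): Turn of knob and keeper, rad: 0 = closed, arm over the seat; grows clockwise seen from above; 1.40 = parked, arm swung clear. Ends at -0.03 and 1.43. Its dog has a slot at 0 and at 1.40 only: let go within 0.1 rad of a slot it slips in, between them it rests on the crown.
- keeper_lift (a joint): How far the knob is pulled up, m: 0 = down, dog in its slot (cannot turn); from 0.0105 up the dog is clear and the knob turns freely; stops at 0.018. Spring and weight pull it down with 7 N at the bottom, 11 N at the top.
- baffle_1_mid (a point): Conical baffle (all alike, some may be absent): aluminium sleeve of about 120 g, 70 mm high, wide open end down. Lower 50 mm taper from 70 to 56 mm wide (half-angle 8 degrees, wall 3.2 mm, foot opening 63.6 mm); on top a straight collar to grip, 50 mm wide, 20 mm high, closed but for a small hole. Point: on its axis, 35 mm above the foot; z is up.
- baffle_2_mid (a point): Conical baffle (all alike, some may be absent): aluminium sleeve of about 120 g, 70 mm high, wide open end down. Lower 50 mm taper from 70 to 56 mm wide (half-angle 8 degrees, wall 3.2 mm, foot opening 63.6 mm); on top a straight collar to grip, 50 mm wide, 20 mm high, closed but for a small hole. Point: on its axis, 35 mm above the foot; z is up.
- baffle_3_mid (a point): Conical baffle (all alike, some may be absent): aluminium sleeve of about 120 g, 70 mm high, wide open end down. Lower 50 mm taper from 70 to 56 mm wide (half-angle 8 degrees, wall 3.2 mm, foot opening 63.6 mm); on top a straight collar to grip, 50 mm wide, 20 mm high, closed but for a small hole. Point: on its axis, 35 mm above the foot; z is up.
- baffle_4_mid (a point): Conical baffle (all alike, some may be absent): aluminium sleeve of about 120 g, 70 mm high, wide open end down. Lower 50 mm taper from 70 to 56 mm wide (half-angle 8 degrees, wall 3.2 mm, foot opening 63.6 mm); on top a straight collar to grip, 50 mm wide, 20 mm high, closed but for a small hole. Point: on its axis, 35 mm above the foot; z is up.
- baffle_5_mid (a point): Conical baffle (all alike, some may be absent): aluminium sleeve of about 120 g, 70 mm high, wide open end down. Lower 50 mm taper from 70 to 56 mm wide (half-angle 8 degrees, wall 3.2 mm, foot opening 63.6 mm); on top a straight collar to grip, 50 mm wide, 20 mm high, closed but for a small hole. Point: on its axis, 35 mm above the foot; z is up.
Not all that is in view belongs to the job. Leave any blue or pink look-alike of the part that bears baffle_1_mid alone.

How it is judged:
On the way, in this order (a step that is already met when the one before it is completed fails the run):
1. the keeper is swung clear and has dropped into its parked slot (value of joint keeper above 1.3 rad and value of joint keeper_lift below 0.003 m), for 0.3 s.
2. every baffle is nested on the seat, upright and let go, with the keeper still parked (horizontal distance between each of baffle_1_mid, baffle_2_mid, baffle_3_mid, baffle_4_mid, baffle_5_mid and seat below 0.004 m and angle between each of baffle_1_mid, baffle_2_mid, baffle_3_mid, baffle_4_mid, baffle_5_mid's own z axis and vertical below 0.06 rad and (z of baffle_1_mid in the frame of seat between 0.037 and 0.047 m or z of baffle_1_mid in the frame of seat between 0.059 and 0.069 m or z of baffle_1_mid in the frame of seat between 0.081 and 0.091 m or z of baffle_1_mid in the frame of seat between 0.103 and 0.113 m or z of baffle_1_mid in the frame of seat between 0.125 and 0.135 m) and contact force between the fingers and baffle_1 below 0.5 N and linear speed of each of baffle_1, baffle_2, baffle_3, baffle_4, baffle_5 below 0.03 m/s and (z of baffle_2_mid in the frame of seat between 0.037 and 0.047 m or z of baffle_2_mid in the frame of seat between 0.059 and 0.069 m or z of baffle_2_mid in the frame of seat between 0.081 and 0.091 m or z of baffle_2_mid in the frame of seat between 0.103 and 0.113 m or z of baffle_2_mid in the frame of seat between 0.125 and 0.135 m) and contact force between the fingers and baffle_2 below 0.5 N and (z of baffle_3_mid in the frame of seat between 0.037 and 0.047 m or z of baffle_3_mid in the frame of seat between 0.059 and 0.069 m or z of baffle_3_mid in the frame of seat between 0.081 and 0.091 m or z of baffle_3_mid in the frame of seat between 0.103 and 0.113 m or z of baffle_3_mid in the frame of seat between 0.125 and 0.135 m) and contact force between the fingers and baffle_3 below 0.5 N and (z of baffle_4_mid in the frame of seat between 0.037 and 0.047 m or z of baffle_4_mid in the frame of seat between 0.059 and 0.069 m or z of baffle_4_mid in the frame of seat between 0.081 and 0.091 m or z of baffle_4_mid in the frame of seat between 0.103 and 0.113 m or z of baffle_4_mid in the frame of seat between 0.125 and 0.135 m) and contact force between the fingers and baffle_4 below 0.5 N and (z of baffle_5_mid in the frame of seat between 0.037 and 0.047 m or z of baffle_5_mid in the frame of seat between 0.059 and 0.069 m or z of baffle_5_mid in the frame of seat between 0.081 and 0.091 m or z of baffle_5_mid in the frame of seat between 0.103 and 0.113 m or z of baffle_5_mid in the frame of seat between 0.125 and 0.135 m) and contact force between the fingers and baffle_5 below 0.5 N and value of joint keeper above 1.3 rad), for 0.4 s.
At the end, for the whole second after the job is handed in: Every baffle present is nested on the seat: within 4 mm of the seat's axis, tilted less than 0.06 rad, within 5 mm of the height at which it rests loosely on the seat or on the baffle below, let go and at rest; the keeper is closed (within 0.08 rad) and down in its slot (lift under 3 mm) (horizontal distance between each of baffle_1_mid, baffle_2_mid, baffle_3_mid, baffle_4_mid, baffle_5_mid and seat below 0.004 m and angle between each of baffle_1_mid, baffle_2_mid, baffle_3_mid, baffle_4_mid, baffle_5_mid's own z axis and vertical below 0.06 rad and (z of baffle_1_mid in the frame of seat between 0.037 and 0.047 m or z of baffle_1_mid in the frame of seat between 0.059 and 0.069 m or z of baffle_1_mid in the frame of seat between 0.081 and 0.091 m or z of baffle_1_mid in the frame of seat between 0.103 and 0.113 m or z of baffle_1_mid in the frame of seat between 0.125 and 0.135 m) and contact force between the fingers and baffle_1 below 0.5 N and linear speed of each of baffle_1, baffle_2, baffle_3, baffle_4, baffle_5 below 0.03 m/s and (z of baffle_2_mid in the frame of seat between 0.037 and 0.047 m or z of baffle_2_mid in the frame of seat between 0.059 and 0.069 m or z of baffle_2_mid in the frame of seat between 0.081 and 0.091 m or z of baffle_2_mid in the frame of seat between 0.103 and 0.113 m or z of baffle_2_mid in the frame of seat between 0.125 and 0.135 m) and contact force between the fingers and baffle_2 below 0.5 N and (z of baffle_3_mid in the frame of seat between 0.037 and 0.047 m or z of baffle_3_mid in the frame of seat between 0.059 and 0.069 m or z of baffle_3_mid in the frame of seat between 0.081 and 0.091 m or z of baffle_3_mid in the frame of seat between 0.103 and 0.113 m or z of baffle_3_mid in the frame of seat between 0.125 and 0.135 m) and contact force between the fingers and baffle_3 below 0.5 N and (z of baffle_4_mid in the frame of seat between 0.037 and 0.047 m or z of baffle_4_mid in the frame of seat between 0.059 and 0.069 m or z of baffle_4_mid in the frame of seat between 0.081 and 0.091 m or z of baffle_4_mid in the frame of seat between 0.103 and 0.113 m or z of baffle_4_mid in the frame of seat between 0.125 and 0.135 m) and contact force between the fingers and baffle_4 below 0.5 N and (z of baffle_5_mid in the frame of seat between 0.037 and 0.047 m or z of baffle_5_mid in the frame of seat between 0.059 and 0.069 m or z of baffle_5_mid in the frame of seat between 0.081 and 0.091 m or z of baffle_5_mid in the frame of seat between 0.103 and 0.113 m or z of baffle_5_mid in the frame of seat between 0.125 and 0.135 m) and contact force between the fingers and baffle_5 below 0.5 N and value of joint keeper between -0.08 and 0.08 rad and value of joint keeper_lift below 0.003 m); the robot touches nothing.
It fails at once if a baffle is wedged: pressed or dropped so hard that it bears on the taper under it with more than 120 N summed round the cone (a push of some 25 N from above, or a fall of some 20 mm) (contact force between baffle_1 and baffle_2 above 120 N or contact force between any of baffle_1, baffle_2 and baffle_3 above 120 N or contact force between any of baffle_1, baffle_2, baffle_3 and baffle_4 above 120 N or contact force between any of baffle_1, baffle_2, baffle_3, baffle_4 and baffle_5 above 120 N or contact force between any of baffle_1, baffle_2, baffle_3, baffle_4, baffle_5 and carrier above 120 N).
Of baffle_1, baffle_2, baffle_3, baffle_4, baffle_5 only 3 to 5 are there at a start; the rules pass over those that are not, and their reading is None.
At some moment in a run one of baffle_1, baffle_2, baffle_3, baffle_4, baffle_5 may be knocked a few centimetres aside while the robot is not near it.
It also fails if it takes over 210 s, if anything falls off the work surface, if the arm or the gripper's body presses on something with over 40 N, if the wrist force passes 120 N, or if a joint passes its speed limit or range.

## Working session

There is one attempt and no reset: what is moved stays moved. The work goes in short steps, Python scripts to look and compute and a tool call to move; the robot and the scene stay as the last step left them, time stands still between calls to the robot, and variables do not carry over. Pictures are saved under pics/ and viewed, and the job is handed in when it is done.

Besides the shell and the picture viewer there is one more tool, called after "Request:" in YAML: its name, and indented under it one key for each argument. drive_tool: Moves the arm, as the interface text tells. Its arguments: {"type":"object","properties":{"commands":{"type":"array","items":{"type":"array"}},"newtons":{"type":"number"}},"required":["commands"]}

```bash
ls; mkdir -p pics; python3 - <<'E'
from plant import r
import cv2
s=r.read_state(); print(s); print(r.hold_point_z)
for n in ("side","top","wrist"):
    p=r.snapshot(n); cv2.imwrite(f"pics/a_{n}.png",p["img"][:,:,::-1])
    print(n,p["fov_y"],p["cx"],p["cy"],p["k1"],p["R"],p["t"],p["shot"])
    for q in ("baffle_1_mid","knob","seat","keeper","carrier"):
        try: print(q,[(d["location"],round(d["conf"],2)) for d in r.look_for(p,q)])
        except Exception as e: print(q,e)
E
```

```text
pics
{'clock': 0.0, 'qpos': array([-1.32939022e+00,  1.31122715e-01,  1.48925706e+00,  2.05000911e-05,
        1.52295803e+00, -8.53971563e-02]), 'qvel': array([ 0.00083357, -0.00091324,  0.00166331,  0.00112079,  0.00092116,
       -0.00044964]), 'tau': array([ 3.36875182e-04, -5.69405580e+01, -5.00541902e+01, -2.15644295e-04,
        1.45884676e-02,  2.92682785e-05]), 'eef_pos': array([ 0.19251539, -0.56772718,  0.23027957]), 'eef_rot': array([-8.70716514e-04,  9.86679337e-01,  1.62674906e-01, -5.77887624e-05]), 'force': array([-0.17842083,  0.22590197,  0.86090473]), 'ft_torque': array([-0.01422552,  0.01064699,  0.01121921]), 'width': 0.08583114266720644}
0.0187
side 57.42529943512094 321.2369615798344 200.7580495406865 0.01718846485069434 [[-0.23462012  0.97208578  0.00162516]
 [ 0.86349156  0.20917737 -0.45894133]
 [-0.44647029 -0.10627356 -0.88846509]] [ 0.06066159 -0.37836095  1.24057107] 1
baffle_1_mid [([235.3, 411.8], 0.78), ([177.2, 371.3], 0.7), ([233.5, 367.7], 0.61)]
knob [([179.8, 227.9], 0.62), ([209.8, 250.9], 0.55)]
seat [([208.6, 251.2], 0.56)]
keeper [([181.2, 232.3], 0.7)]
carrier [([209.2, 250.9], 0.64)]
top 45.53156881433179 321.9701120131446 198.1126031970023 -0.03757351658941986 [[-0.05973383 -0.99820652  0.00395145]
 [-0.97305445  0.05734463 -0.22333076]
 [ 0.22270363 -0.01718538 -0.97473471]] [0.09165895 0.50714412 1.04115526] 2
baffle_1_mid [([207.6, 272.1], 0.97), ([276.0, 279.5], 0.87), ([219.9, 218.3], 0.77)]
knob [([172.1, 417.2], 0.65)]
seat [([194.5, 399.8], 0.81), ([167.3, 266.2], 0.48)]
keeper [([169.9, 413.2], 0.97)]
carrier [([196.2, 397.3], 0.65)]
wrist 62.760895328234355 322.1897251287402 193.77418099419833 -0.0494338323076977 [[ 3.21598010e-01 -9.46875857e-01  9.11795359e-04]
 [-9.12467618e-01 -3.09654037e-01  2.67427043e-01]
 [-2.52937870e-01 -8.68359888e-02 -9.63577680e-01]] [-0.60036371 -0.03425278  0.37884798] 3
baffle_1_mid []
knob []
seat []
keeper []
carrier []
```

View pics/a_side.png

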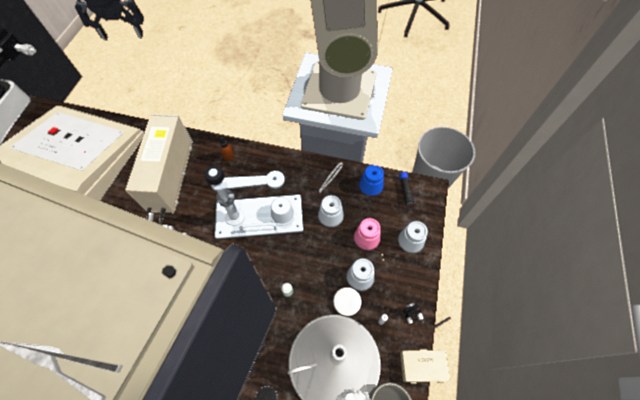

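View pics/a_top.png

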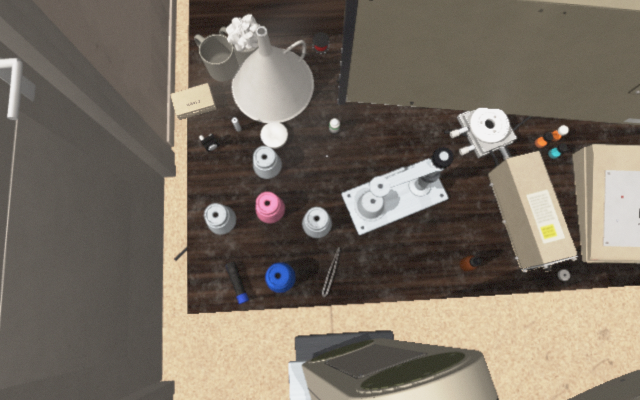

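View pics/a_wrist.png

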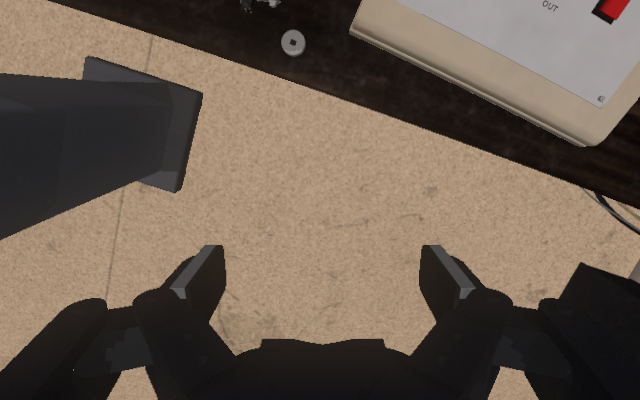

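The side view shows the carrier at about (258,213) with its knob at (213,175). The grey baffles are at (331,210), (413,236) and (361,274), and the decoys are blue (372,180) and pink (368,234). In the top view the grey baffles are at (267,162), (220,218) and (317,222), pink at (269,207), blue at (279,277), and the knob at (443,157). The white funnel (272,85) and the white lid (274,134) are clutter.

```bash
cat > h.py <<'E'
import numpy as np, cv2
from scipy.optimize import least_squares
from scipy.spatial.transform import Rotation as Rn
def K(p):
    f=p["img"].shape[0]/2/np.tan(np.radians(p["fov_y"])/2); return f
def ray(p,uv):
    f=K(p); d=np.array([(uv[0]-p["cx"])/f,(uv[1]-p["cy"])/f]); x=d.copy()
    for _ in range(20): x=d/(1+p["k1"]*(x@x))
    R=np.array(p["R"]); t=np.array(p["t"])
    v=R.T@np.array([x[0],x[1],1.]); return -R.T@t, v/np.linalg.norm(v)
def proj(p,X):
    c=np.array(p["R"])@np.array(X)+np.array(p["t"]); s=c[:2]/c[2]; s=s*(1+p["k1"]*(s@s)); f=K(p)
    return np.array([p["cx"]+f*s[0],p["cy"]+f*s[1]])
def atz(p,uv,z):
    o,v=ray(p,uv); return o+v*(z-o[2])/v[2]
def tri(obs):
    A=np.zeros((3,3));b=np.zeros(3)
    for p,uv in obs:
        o,v=ray(p,uv); M=np.eye(3)-np.outer(v,v); A+=M; b+=M@o
    X=np.linalg.solve(A,b); return X,[np.round(proj(p,X)-uv,1) for p,uv in obs]
def save(p,name,box=None,k=1):
    im=p["img"][:,:,::-1]
    if box: x0,y0,x1,y1=box; im=im[y0:y1,x0:x1]
    im=cv2.resize(im,None,fx=k,fy=k,interpolation=cv2.INTER_CUBIC); cv2.imwrite(f"pics/{name}.png",im)
E
python3 - <<'E'
from plant import r
from h import *
import pickle
P={n:r.snapshot(n) for n in ("side","top")}
pickle.dump(P,open("P0.pkl","wb"))
save(P["top"],"b_top",(200,140,460,260),3)
save(P["side"],"b_side",(200,150,440,300),3)
E
```

```text
(no output)
```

View pics/b_top.png

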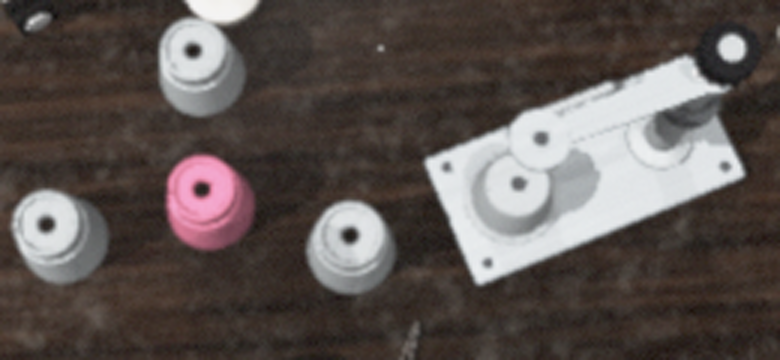

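View pics/b_side.png

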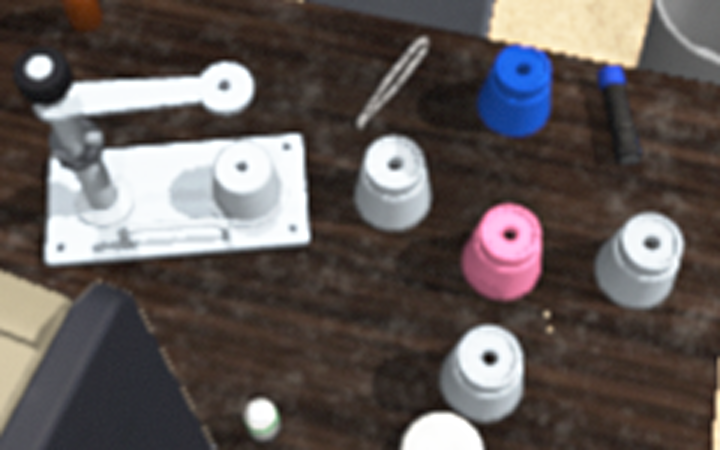

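The crops (×3) show the hole centres.
- **Top view:** A(191,49), B(46,223), C(350,234), seat(519,183), keeper end hole(541,138), knob disc(733,47).
- **Side view:** A(489,358), B(652,243), C(395,163), seat(241,167), keeper end hole(223,86), knob disc(40,68).

The decoys are clearly pink or blue, and A, B and C are grey.

```bash
python3 - <<'E'
from h import *
import pickle
P=pickle.load(open("P0.pkl","rb"))
T=lambda x,y:np.array([200+(x+.5)/3-.5,140+(y+.5)/3-.5]); S=lambda x,y:np.array([200+(x+.5)/3-.5,150+(y+.5)/3-.5])
for n,a,b in [("A",(191,49),(489,358)),("B",(46,223),(652,243)),("C",(350,234),(395,163)),("pink",(201,189),(511,234)),("seat",(519,183),(241,167)),("pad",(541,138),(223,86)),("knob",(733,47),(40,68)),
  ("cor1",(425,160),(302,135)),("cor2",(478,285),(309,243)),("cor3",(746,173),(45,263))]:
    X,e=tri([(P["top"],T(*a)),(P["side"],S(*b))]); print(n,np.round(X,4),e)
for n in P:
    p=P[n]; print(n,"cam",ray(p,(320,200))[0])
E
```

```text
A [0.6185 0.1911 0.0658] [array([ 0.4, -0.1]), array([0.4, 0.1])]
B [0.4871 0.3063 0.0655] [array([ 0., -0.]), array([0., 0.])]
C [0.4649 0.0771 0.0668] [array([-0.,  0.]), array([-0., -0.])]
pink [0.5068 0.1884 0.0645] [array([-0.,  0.]), array([-0., -0.])]
seat [ 0.498  -0.0546  0.0611] [array([ 0.1, -0. ]), array([0.1, 0. ])]
pad [ 0.4978 -0.0546  0.2004] [array([ 0.3, -0.1]), array([0.2, 0. ])]
knob [ 0.5396 -0.1767  0.246 ] [array([-0.3,  0.1]), array([-0.3, -0.1])]
cor1 [0.4999 0.0141 0.1528] [array([ 3.6, -0.9]), array([3.2, 0.3])]
cor2 [ 0.4562 -0.0276 -0.1902] [array([-4.3,  0.8]), array([-3.6, -0.6])]
cor3 [ 0.5471 -0.295  -0.1876] [array([-2.3,  0.7]), array([-2.1, -0.3])]
side cam [0.89482204 0.15201619 0.92846002]
top cam [0.26708493 0.08030521 1.12774887]
```

```bash
python3 - <<'E'
from h import *
import pickle
from plant import r
P=pickle.load(open("P0.pkl","rb"))
print("yellow label",tri([(P["top"],(547,231)),(P["side"],(160,133))]))
print("red lamp etc", tri([(P["top"],(621,193)),(P["side"],(53,131))]))
for z in (0,0.1,.2,.3): print(z,[np.round(atz(P["top"],uv,z),3) for uv in [(343,100),(495,110),(640,122)]],[np.round(atz(P["side"],uv,z),3) for uv in [(235,248),(275,305),(220,247)]])
p=r.snapshot("wrist"); s=r.read_state()
q=s["eef_rot"]; Rt=Rn.from_quat([q[1],q[2],q[3],q[0]])
print("cam in tool",Rt.inv().apply(ray(p,(320,200))[0]-s["eef_pos"])); print("cam axis in tool",Rt.inv().apply(np.array(p["R"])[2]))
print(Rt.as_matrix().round(3))
E
```

```text
yellow label (array([ 0.39533331, -0.41491157,  0.12946097]), [array([ 0.7, -0.3]), array([0.6, 0.1])])
red lamp etc (array([ 0.47766373, -0.60541544,  0.17034896]), [array([16.5, -9.2]), array([17.7,  2.9])])
0 [array([ 0.778, -0.009,  0.   ]), array([ 0.729, -0.395,  0.   ]), array([ 0.677, -0.769,  0.   ])] [array([ 0.621, -0.15 ,  0.   ]), array([ 0.739, -0.002,  0.   ]), array([ 0.628, -0.19 ,  0.   ])]
0.1 [array([ 0.733, -0.001,  0.1  ]), array([ 0.688, -0.353,  0.1  ]), array([ 0.641, -0.694,  0.1  ])] [array([ 0.651, -0.118,  0.1  ]), array([0.756, 0.014, 0.1  ]), array([ 0.657, -0.153,  0.1  ])]
0.2 [array([0.687, 0.007, 0.2  ]), array([ 0.647, -0.311,  0.2  ]), array([ 0.605, -0.619,  0.2  ])] [array([ 0.68 , -0.085,  0.2  ]), array([0.773, 0.031, 0.2  ]), array([ 0.685, -0.116,  0.2  ])]
0.3 [array([0.642, 0.015, 0.3  ]), array([ 0.606, -0.268,  0.3  ]), array([ 0.568, -0.543,  0.3  ])] [array([ 0.71 , -0.053,  0.3  ]), array([0.79 , 0.047, 0.3  ]), array([ 0.714, -0.08 ,  0.3  ])]
cam in tool [ 6.86692486e-02 -1.06302072e-05 -1.43459948e-01]
cam axis in tool [-0.26742389  0.0010857   0.96357838]
[[ 0.947  0.321 -0.   ]
 [ 0.321 -0.947  0.   ]
 [-0.    -0.    -1.   ]]
```

Request:
drive_tool:
  commands:
    - [[0,0,0],[0,0,-0.05],0.07]
    - [[0,0,0],[0,0,-0.1],0.07]
    - [[0,0,0],[0,0,-0.14],0.07]
    - [[0,0,-1.627],[0.4545,-0.2584,-0.14],0.07]
    - [[0,0,-1.627],[0.4545,-0.2584,-0.14],0.07]
    - [[0,0,-1.627],[0.4545,-0.2584,-0.14],0.07]
    - [[0,0,-1.627],[0.4545,-0.2584,-0.14],0.07]
    - [[0,0,-1.627],[0.4545,-0.2584,-0.14],0.07]
    - [[0,0,-1.627],[0.4545,-0.2584,-0.14],0.07]
    - [[0,0,-1.627],[0.4545,-0.2584,-0.14],0.07]
    - [[0,0,-1.627],[0.4545,-0.2584,-0.14],0.07]
    - [[0,0,-1.627],[0.4545,-0.2584,-0.14],0.07]
    - [[0,0,-1.627],[0.4545,-0.2584,-0.14],0.07]
    - [[0,0,-1.627],[0.4545,-0.2584,-0.14],0.07]
    - [[0,0,-1.627],[0.4545,-0.2584,-0.14],0.07]
    - [[0,0,-1.627],[0.4545,-0.2584,-0.14],0.07]
    - [[0,0,-1.627],[0.4545,-0.2584,-0.14],0.07]
    - [[0,0,-1.627],[0.4545,-0.2584,-0.14],0.07]

```text
clock: 2.85
eef_pos: [0.5395, -0.1788, 0.3715]
eef_rot: [0.0, 0.561, 0.828, -0.0]
force: [0.3, -0.4, 0.5]
width: 0.0701
```

```bash
cat >> h.py <<'E'
def tool(s):
    q=s["eef_rot"]; return Rn.from_quat([q[1],q[2],q[3],q[0]])
def info(s):
    M=tool(s).as_matrix(); print("t",s["clock"],"pos",np.round(s["eef_pos"],4),"yawx",round(np.degrees(np.arctan2(M[1,0],M[0,0])),1),"tiltz",np.round(M[:,2],4),"F",np.round(s["force"],1),"w",round(s["width"],4),"q6",round(s["qpos"][5],2))
def want(s,tgt): # shift in tool axes
    return np.round(tool(s).inv().apply(np.array(tgt)-s["eef_pos"]),4)
E
python3 - <<'E'
from plant import r
from h import *
p=r.snapshot("wrist"); s=r.read_state(); info(s); save(p,"c_wrist")
print([(d["location"],d["conf"]) for d in r.look_for(p,"knob")], proj(p,(0.5396,-.1767,.2465)))
E
```

```text
t 2.9 pos [ 0.5395 -0.1787  0.3715] yawx 111.8 tiltz [ 2.e-04 -2.e-04 -1.e+00] F [-0.5 -0.1  0.2] w 0.0701 q6 -0.79
[([110.2, 328.5], 0.71)] [322.03365488 183.44667903]
```

View pics/c_wrist.png

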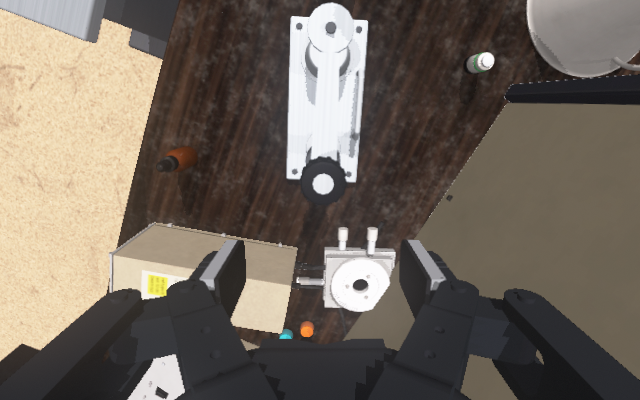

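The knob disc is at (323,184) and my estimate projects to (322,183), so they agree. I'll go down and grip.

Request:
drive_tool:
  commands:
    - [[0,0,0],[0.0019,0.0008,0.04],0.07]
    - [[0,0,0],[0.0019,0.0008,0.08],0.07]
    - [[0,0,0],[0.0019,0.0008,0.11],0.07]
    - [[0,0,0],[0.0019,0.0008,0.13],0.07]
    - [[0,0,0],[0.0019,0.0008,0.145],0.07]
    - [[0,0,0],[0.0019,0.0008,0.155],0.07]
    - [[0,0,0],[0.0019,0.0008,0.155],0.07]
    - [[0,0,0],[0.0019,0.0008,0.155],0.03]
    - [[0,0,0],[0.0019,0.0008,0.155],0.03]
    - [[0,0,0],[0.0019,0.0008,0.155],0.03]
    - [[0,0,0],[0.0019,0.0008,0.155],0.03]
    - [[0,0,0],[0.0019,0.0008,0.155],0.03]
    - [[0,0,0],[0.0019,0.0008,0.155],0.03]
  newtons: 60

```text
clock: 4.25
eef_pos: [0.5401, -0.1764, 0.2183]
eef_rot: [0.001, 0.56, 0.829, -0.001]
force: [-5.9, -1.8, 4.9]
width: 0.0374
```

Request:
drive_tool:
  commands:
    - [[0,0,0],[0,0,-0.005],0.03]
    - [[0,0,0],[0,0,-0.01],0.03]
    - [[0,0,0],[0,0,-0.0145],0.03]
    - [[0,0,0],[0,0,-0.0145],0.03]
    - [[0,0,0],[0,0,-0.0145],0.03]
  newtons: 80

```text
clock: 4.75
eef_pos: [0.5398, -0.176, 0.2304]
eef_rot: [-0.0, 0.56, 0.829, -0.0]
force: [-1.0, -4.7, -9.6]
width: 0.0372
```

```bash
python3 - <<'E'
from plant import r
from h import *
info(r.read_state())
E
```

```text
t 4.75 pos [ 0.5398 -0.176   0.2304] yawx 111.9 tiltz [-1.1e-03 -4.0e-04 -1.0e+00] F [-1.  -4.7 -9.6] w 0.0372 q6 -0.79
```

Request:
drive_tool:
  commands:
    - [[0,0,0],[0,0,-0.002],0.03]
    - [[0,0,0.1],[0,0,-0.002],0.03]
    - [[0,0,0.2],[0,0,-0.002],0.03]
    - [[0,0,0.3],[0,0,-0.002],0.03]
    - [[0,0,0.4],[0,0,-0.002],0.03]
    - [[0,0,0.5],[0,0,-0.002],0.03]
    - [[0,0,0.6],[0,0,-0.002],0.03]
    - [[0,0,0.7],[0,0,-0.002],0.03]
    - [[0,0,0.7],[0,0,-0.002],0.03]

```text
clock: 5.65
eef_pos: [0.5398, -0.1763, 0.2323]
eef_rot: [0.0, 0.811, 0.585, -0.001]
force: [-1.5, -5.9, -10.5]
width: 0.037
```

```bash
python3 - <<'E'
from plant import r
from h import *
s=r.read_state(); info(s); print(s["ft_torque"])
save(r.snapshot("top"),"d_top",(300,100,500,260),3)
E
```

```text
t 5.65 pos [ 0.5398 -0.1763  0.2323] yawx 71.6 tiltz [-0.0011 -0.001  -1.    ] F [ -1.5  -5.9 -10.5] w 0.037 q6 -0.08
[-1.20666478 -0.37761074  0.00579597]
```

View pics/d_top.png

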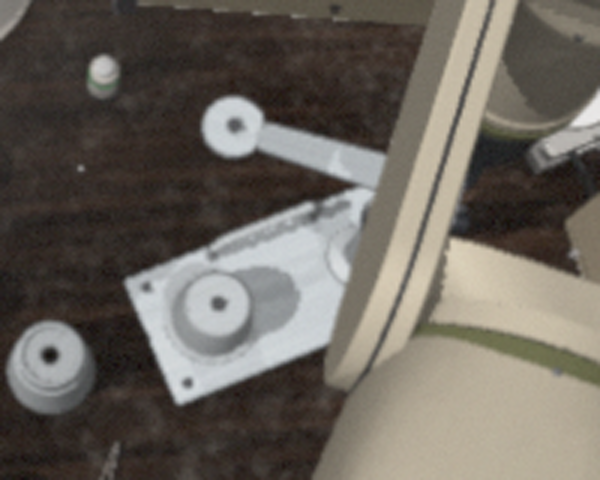

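The keeper end is now at crop (235,124) and is turning with the knob. I'll continue.

Request:
drive_tool:
  commands:
    - [[0,0,0.1],[0,0,0],0.03]
    - [[0,0,0.2],[0,0,0],0.03]
    - [[0,0,0.3],[0,0,0],0.03]
    - [[0,0,0.4],[0,0,0],0.03]
    - [[0,0,0.5],[0,0,0],0.03]
    - [[0,0,0.6],[0,0,0],0.03]
    - [[0,0,0.7],[0,0,0],0.03]
    - [[0,0,0.7],[0,0,0],0.03]

```text
clock: 6.5
eef_pos: [0.5395, -0.1766, 0.2322]
eef_rot: [0.001, 0.962, 0.271, -0.001]
force: [-3.2, -6.2, -9.8]
width: 0.0368
```

```bash
python3 - <<'E'
from plant import r
from h import *
s=r.read_state(); info(s); print(s["ft_torque"])
save(r.snapshot("top"),"e_top",(300,100,500,260),3)
save(r.snapshot("side"),"e_side",(180,150,340,270),4)
E
```

```text
t 6.5 pos [ 0.5395 -0.1766  0.2322] yawx 31.5 tiltz [-0.0017 -0.0016 -1.    ] F [-3.2 -6.2 -9.8] w 0.0368 q6 0.62
[-1.76452141  0.00424715  0.00901368]
```

View pics/e_top.png

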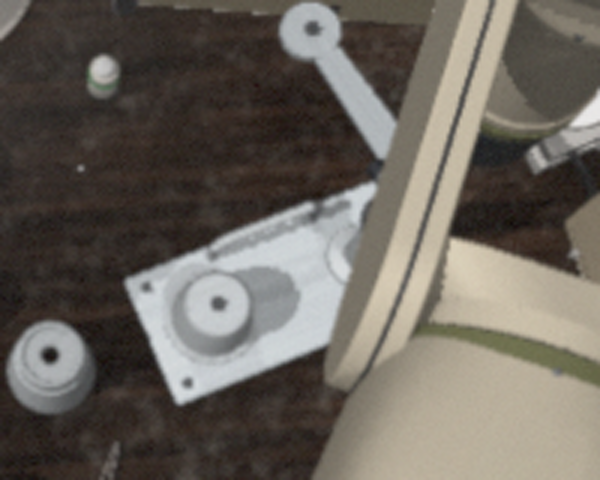

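View pics/e_side.png

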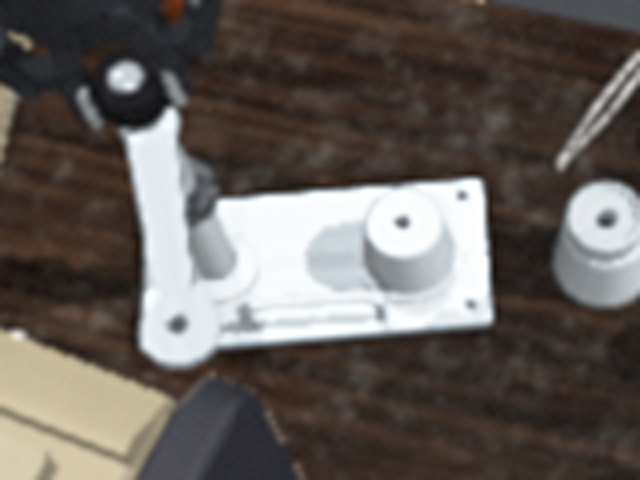

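```bash
python3 - <<'E'
from h import *
import pickle
P=pickle.load(open("P0.pkl","rb"))
X,e=tri([(P["top"],(300+313.5/3-.5,100+28.5/3-.5)),(P["side"],(180+178.5/4-.5,150+323.5/4-.5))]);print(X,e)
k=np.array([.5396,-.1767]);a0=np.array([.4978,-.0546])-k;a1=X[:2]-k
print(np.linalg.norm(a1),np.arctan2(a0[1],a0[0])-np.arctan2(a1[1],a1[0]))
E
```

```text
[ 0.65314466 -0.11538171  0.21611625] [array([-0.,  0.]), array([-0., -0.])]
0.12904387577865048 1.4054712401204834
```

The keeper measures 1.405 rad. I'll lower it, release, and retreat upward.

Request:
drive_tool:
  commands:
    - [[0,0,0],[0,0,0.005],0.03]
    - [[0,0,0],[0,0,0.01],0.03]
    - [[0,0,0],[0,0,0.014],0.03]
    - [[0,0,0],[0,0,0.014],0.03]
    - [[0,0,0],[0,0,0.014],0.07]
    - [[0,0,0],[0,0,0.014],0.07]
    - [[0,0,0],[0,0,0.014],0.07]
    - [[0,0,0],[0,0,0.014],0.07]
    - [[0,0,0],[0,0,-0.02],0.07]
    - [[0,0,0],[0,0,-0.06],0.07]
    - [[0,0,0],[0,0,-0.1],0.07]
    - [[0,0,0],[0,0,-0.1],0.07]
  newtons: 60

```text
clock: 7.8
eef_pos: [0.5425, -0.1763, 0.3407]
eef_rot: [0.004, 0.962, 0.274, 0.005]
force: [1.0, 0.1, 0.1]
width: 0.0704
```

```bash
python3 - <<'E'
from plant import r
from h import *
s=r.read_state(); info(s)
p=r.snapshot("wrist");save(p,"f_wrist"); S=r.snapshot("side");save(S,"f_side",(180,150,340,270),4)
import pickle; pickle.dump(S,open("S1.pkl","wb"))
for q in ("knob","baffle_1_mid"):print(q,r.look_for(S,q))
k=np.array([.5396,-.1767])
for l in (0,.003,.014): print(l,(proj(S,(.5396,-.1767,.247+l))-[180,150])*4, (proj(S,(.6531,-.1154,.201+l))-[180,150])*4)
E
```

```text
t 7.8 pos [ 0.5425 -0.1763  0.3407] yawx 31.7 tiltz [ 0.0107 -0.0043 -0.9999] F [1.  0.1 0.1] w 0.0704 q6 0.61
knob [{'location': [199.8, 219.2], 'conf': 0.95}]
baffle_1_mid [{'location': [232.1, 369.5], 'conf': 0.69}, {'location': [236.3, 412.2], 'conf': 0.66}]
0 [130.47251173  88.16157409] [182.99642663 332.3277143 ]
0.003 [129.02044659  85.24603506] [181.69900747 330.18866646]
0.014 [123.61095594  74.38567944] [176.86455453 322.21880158]
```

View pics/f_side.png

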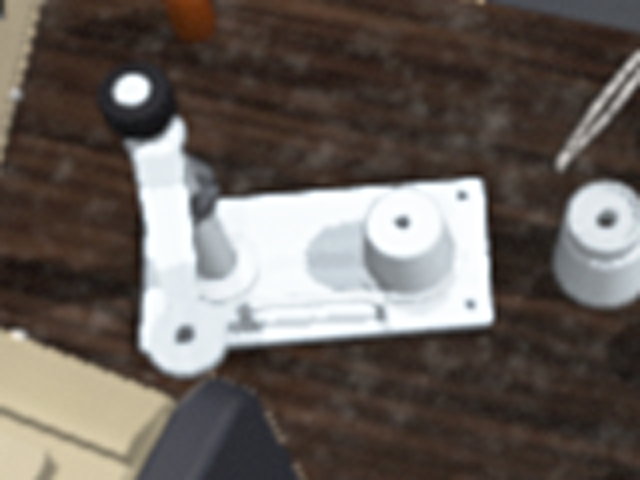

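View pics/f_wrist.png

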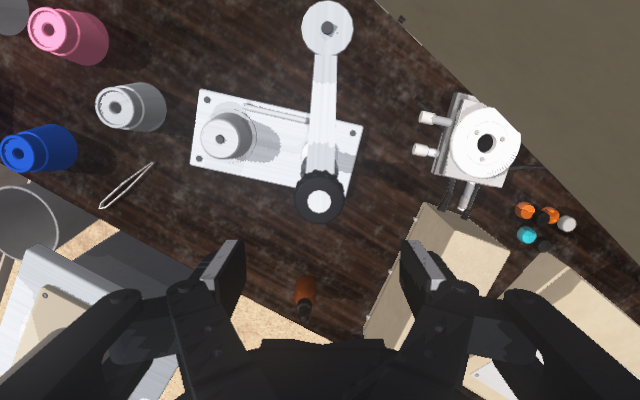

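The keeper end hole is at (185,333) against a predicted (183,332) for lift 0, so it is parked and down. Next is baffle C, the nearest; its position will be checked with the wrist camera.

Request:
drive_tool:
  commands:
    - [[0,0,-1.018],[0.067,-0.2563,0],0.075]
    - [[0,0,-1.018],[0.067,-0.2563,0],0.075]
    - [[0,0,-1.018],[0.067,-0.2563,0],0.075]
    - [[0,0,-1.018],[0.067,-0.2563,0.08],0.075]
    - [[0,0,-1.018],[0.067,-0.2563,0.08],0.075]
    - [[0,0,-1.018],[0.067,-0.2563,0.1],0.075]
    - [[0,0,-1.018],[0.067,-0.2563,0.1],0.075]
    - [[0,0,-1.018],[0.067,-0.2563,0.1],0.075]
    - [[0,0,-1.018],[0.067,-0.2563,0.1],0.075]
    - [[0,0,-1.018],[0.067,-0.2563,0.1],0.075]

```text
clock: 9.0
eef_pos: [0.4631, 0.0771, 0.2336]
eef_rot: [0.001, 0.708, 0.706, 0.0]
force: [0.1, -0.4, 0.5]
width: 0.0749
```

```bash
python3 - <<'E'
from plant import r
from h import *
p=r.snapshot("wrist");save(p,"g_wrist");s=r.read_state(); info(s)
S=r.snapshot("side");T=r.snapshot("top");save(T,"g_top",(200,140,460,260),3);save(S,"g_side",(200,150,440,300),3)
print(proj(p,(.4649,.0771,.07)), want(s,(.4649,.0771,.0415)))
for n,c in (("w",p),("s",S),("t",T)): print(n,[(d["location"],round(d["conf"],2)) for d in r.look_for(c,"baffle_1_mid")])
E
```

```text
t 9.05 pos [0.4632 0.077  0.2337] yawx 89.9 tiltz [ 0.0016  0.     -1.    ] F [-0.5 -0.1  0.2] w 0.0752 q6 0.06
[322.81024132 176.17227483] [1.000e-04 1.400e-03 1.922e-01]
w [([79.8, 203.9], 0.89), ([60.9, 361.3], 0.61), ([58.8, 474.2], 0.53)]
s [([234.1, 365.9], 0.88), ([235.8, 411.1], 0.72), ([175.2, 376.0], 0.55)]
t [([164.8, 256.2], 0.65), ([219.6, 217.3], 0.6), ([210.5, 257.9], 0.57), ([146.4, 428.2], 0.16)]
```

View pics/g_wrist.png

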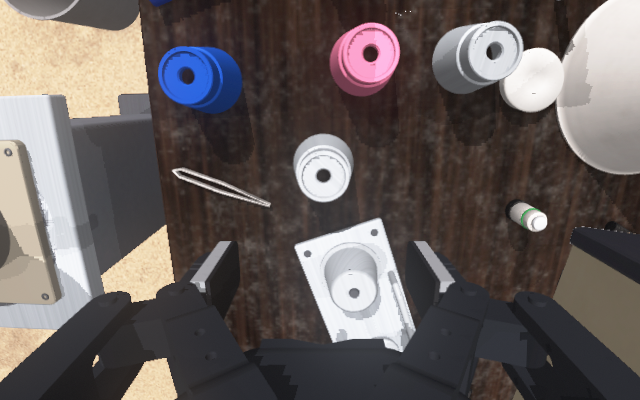

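View pics/g_side.png

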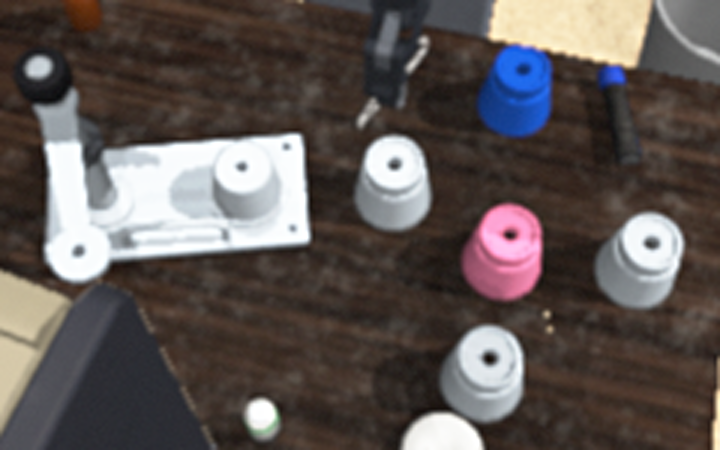

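C is at (323,176), exactly where predicted, and nothing has moved. The fingertips have to stay above the shoulder at z=50 mm, so I'll aim for TCP z≈0.049.

Request:
drive_tool:
  commands:
    - [[0,0,0],[0,0.0014,0.045],0.075]
    - [[0,0,0],[0,0.0014,0.09],0.075]
    - [[0,0,0],[0,0.0014,0.13],0.075]
    - [[0,0,0],[0,0.0014,0.16],0.075]
    - [[0,0,0],[0,0.0014,0.175],0.075]
    - [[0,0,0],[0,0.0014,0.184],0.075]
    - [[0,0,0],[0,0.0014,0.184],0.075]
    - [[0,0,0],[0,0.0014,0.184],0.04]
    - [[0,0,0],[0,0.0014,0.184],0.04]
    - [[0,0,0],[0,0.0014,0.184],0.04]
    - [[0,0,0],[0,0.0014,0.184],0.04]
    - [[0,0,0],[0,0.0014,0.184],0.04]
    - [[0,0,0],[0,0.0014,0.184],0.04]
  newtons: 30

```text
clock: 10.6
eef_pos: [0.4651, 0.0777, 0.0504]
eef_rot: [0.001, 0.707, 0.707, 0.001]
force: [-0.3, 0.0, 6.0]
width: 0.0494
```

```bash
python3 - <<'E'
from plant import r
from h import *
p=r.snapshot("wrist");save(p,"i_wrist");s=r.read_state(); info(s)
E
```

```text
t 10.65 pos [0.4652 0.0777 0.0504] yawx 90.1 tiltz [ 3.e-03  1.e-04 -1.e+00] F [-0.6 -0.   7. ] w 0.0494 q6 0.06
```

View pics/i_wrist.png

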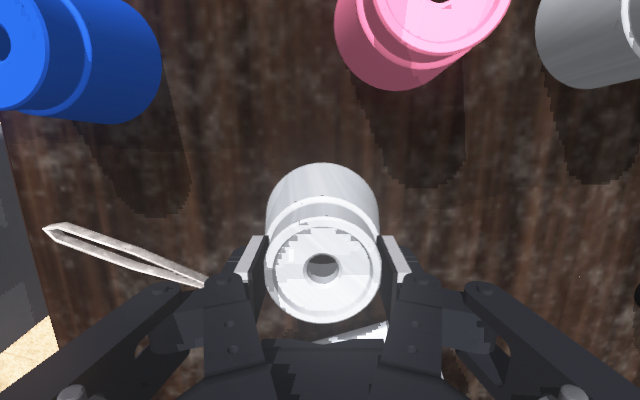

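```bash
python3 - <<'E'
from plant import r
from h import *
p=r.snapshot("wrist");s=r.read_state(); info(s)
print(proj(p,(.4652,.0777,.07)),[proj(p,(.4652,.0777+d,.07)) for d in (-.002,.002)])
E
```

```text
t 10.7 pos [0.4652 0.0778 0.0504] yawx 90.1 tiltz [ 3.e-03  2.e-04 -1.e+00] F [ 0.  -0.5  6.9] w 0.0489 q6 0.06
[320.13876073 270.73272353] [array([320.13969086, 274.97132581]), array([320.13785812, 266.45699728])]
```

Request:
drive_tool:
  commands:
    - [[0,0,0],[0,0,-0.01],0.04]
    - [[0,0,0],[0,0,-0.03],0.04]
    - [[0,0,0],[0,0,-0.06],0.04]
    - [[0,0,0],[0,0,-0.1],0.04]
    - [[0,0,0],[-0.03,0.01,-0.12],0.04]
    - [[0,0,0],[-0.07,0.02,-0.12],0.04]
    - [[0,0,0],[-0.11,0.03,-0.12],0.04]
    - [[0,0,0],[-0.132,0.033,-0.12],0.04]
    - [[0,0,0],[-0.132,0.033,-0.12],0.04]
    - [[0,0,0],[-0.132,0.033,-0.12],0.04]
    - [[0,0,0],[-0.132,0.033,-0.12],0.04]
  newtons: 40

```text
clock: 11.8
eef_pos: [0.4966, -0.0535, 0.1689]
eef_rot: [-0.0, 0.707, 0.708, 0.0]
force: [0.4, -0.0, -1.2]
width: 0.0488
```

```bash
python3 - <<'E'
from plant import r
from h import *
S=r.snapshot("side");T=r.snapshot("top");save(T,"j_top",(340,140,460,240),5);save(S,"j_side",(200,150,320,250),5)
p=r.snapshot("wrist");save(p,"j_wrist");s=r.read_state(); info(s);print(want(s,(.498,-.0546,.0714)))
E
```

```text
t 11.95 pos [ 0.4968 -0.0534  0.1689] yawx 90.1 tiltz [ 0.e+00  2.e-04 -1.e+00] F [-0.5  0.5 -0.8] w 0.0487 q6 -0.21
[-0.0013  0.0012  0.0975]
```

View pics/j_side.png

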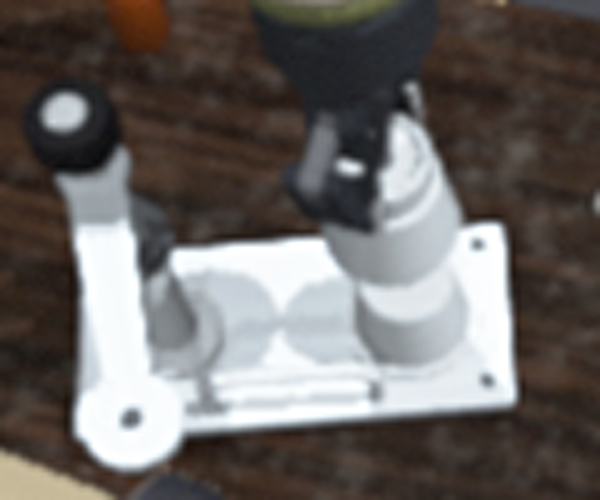

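View pics/j_wrist.png

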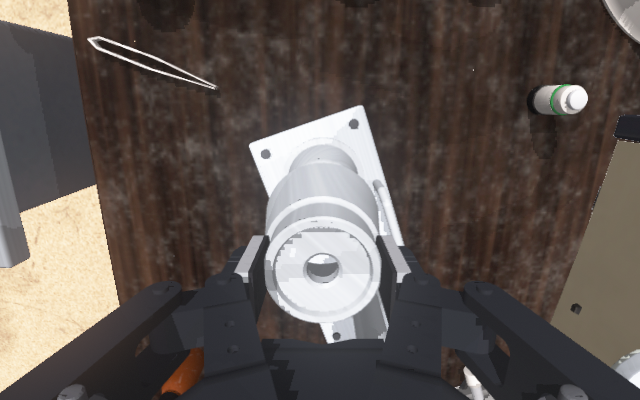

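The baffle is held straight over the seat. I'll lower most of the way, then creep down.

Request:
drive_tool:
  commands:
    - [[0,0,0],[-0.0013,0.0012,0.03],0.04]
    - [[0,0,0],[-0.0013,0.0012,0.06],0.04]
    - [[0,0,0],[-0.0013,0.0012,0.075],0.04]
    - [[0,0,0],[-0.0013,0.0012,0.084],0.04]
    - [[0,0,0],[-0.0013,0.0012,0.088],0.04]
    - [[0,0,0],[-0.0013,0.0012,0.09],0.04]
    - [[0,0,0],[-0.0013,0.0012,0.09],0.04]
    - [[0,0,0],[-0.0013,0.0012,0.09],0.04]

```text
clock: 12.75
eef_pos: [0.4981, -0.0554, 0.0793]
eef_rot: [-0.0, 0.707, 0.708, 0.0]
force: [-3.7, 4.5, -0.9]
width: 0.049
```

There is lateral force about 8 mm above the seat stop, so the baffle is off-axis by 1–2 mm. I'll comply towards −x, +y.

Request:
drive_tool:
  commands:
    - [[0,0,0],[0.0006,-0.0005,0],0.04]
    - [[0,0,0],[0.0012,-0.001,0],0.04]
    - [[0,0,0],[0.0012,-0.001,0],0.04]
    - [[0,0,0],[0.0012,-0.001,0],0.04]

```text
clock: 13.15
eef_pos: [0.4976, -0.0548, 0.0792]
eef_rot: [0.001, 0.707, 0.707, 0.0]
force: [0.0, 0.2, -0.6]
width: 0.0492
```

Request:
drive_tool:
  commands:
    - [[0,0,0],[0.0003,-0.0003,0.001],0.04]
    - [[0,0,0],[0.0003,-0.0003,0.002],0.04]
    - [[0,0,0],[0.0003,-0.0003,0.003],0.04]
    - [[0,0,0],[0.0003,-0.0003,0.003],0.04]

```text
clock: 13.55
eef_pos: [0.497, -0.0541, 0.0758]
eef_rot: [0.0, 0.707, 0.707, 0.0]
force: [1.2, 0.3, -0.9]
width: 0.0491
```

Request:
drive_tool:
  commands:
    - [[0,0,0],[0,0.0004,0.001],0.04]
    - [[0,0,0],[0,0.0004,0.002],0.04]
    - [[0,0,0],[0,0.0004,0.002],0.04]

```text
clock: 13.85
eef_pos: [0.4973, -0.0538, 0.0739]
eef_rot: [-0.0, 0.707, 0.707, 0.0]
force: [0.2, 2.4, 0.2]
width: 0.0488
```

Request:
drive_tool:
  commands:
    - [[0,0,0],[0.0006,0,0],0.04]
    - [[0,0,0],[0.0006,0,0.0005],0.04]
    - [[0,0,0],[0.0006,0,0.001],0.04]
    - [[0,0,0],[0.0006,0,0.001],0.04]

```text
clock: 14.25
eef_pos: [0.4973, -0.0534, 0.073]
eef_rot: [0.0, 0.707, 0.707, 0.0]
force: [0.2, 1.9, 3.2]
width: 0.0489
```

It's touching with a net load of about 4 N, close to the expected height. I'll release.

Request:
drive_tool:
  commands:
    - [[0,0,0],[0,0,0],0.052]
    - [[0,0,0],[0,0,0],0.056]
    - [[0,0,0],[0,0,0],0.065]
    - [[0,0,0],[0,0,0],0.075]
    - [[0,0,0],[0,0,0],0.075]
    - [[0,0,0],[0,0,0],0.075]

```text
clock: 14.85
eef_pos: [0.4972, -0.0535, 0.0728]
eef_rot: [-0.0, 0.707, 0.707, -0.0]
force: [0.2, 0.6, 0.1]
width: 0.0746
```

```bash
python3 - <<'E'
from plant import r
from h import *
p=r.snapshot("wrist");save(p,"k_wrist");s=r.read_state(); info(s)
print(proj(p,(.4977,-.0546,.021+.068)))
E
```

```text
t 14.9 pos [ 0.4972 -0.0535  0.0728] yawx 90.1 tiltz [ 0. -0. -1.] F [-0.7  0.6 -0.1] w 0.0756 q6 -0.21
[321.20214145 269.01510833]
```

View pics/k_wrist.png

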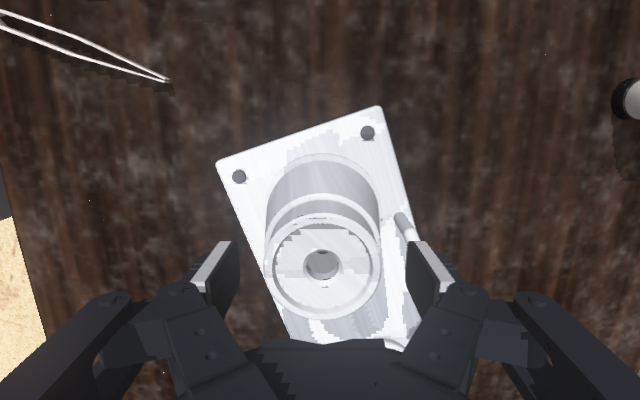

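The baffle is released and upright, with its hole at (322,265). I'll rise and look at the others from above.

Request:
drive_tool:
  commands:
    - [[0,0,0],[0,0,-0.02],0.075]
    - [[0,0,0],[0,0,-0.06],0.075]
    - [[0,0,0],[0,0,-0.11],0.075]
    - [[0,0,0],[0,0,-0.16],0.075]
    - [[0,0,0],[0.05,0,-0.16],0.075]
    - [[0,0,0],[0.1,0.0,-0.16],0.075]
    - [[0,0,0],[0.15,0,-0.16],0.075]
    - [[0,0,0],[0.15,0,-0.16],0.075]

```text
clock: 15.7
eef_pos: [0.4964, 0.102, 0.233]
eef_rot: [-0.001, 0.705, 0.71, 0.001]
force: [0.9, -0.2, -0.0]
width: 0.0752
```

```bash
python3 - <<'E'
from plant import r
from h import *
p=r.snapshot("wrist");save(p,"l_wrist");s=r.read_state(); info(s)
S=r.snapshot("side");T=r.snapshot("top");save(T,"l_top",(200,120,460,260),3);save(S,"l_side",(200,150,440,310),3)
print("lid",tri([(T,(274,134)),(S,(348,301))]))
for c in (p,S,T): print([(d["location"],round(d["conf"],2)) for d in r.look_for(c,"baffle_1_mid")])
E
```

```text
t 15.75 pos [0.4966 0.0994 0.2328] yawx 90.3 tiltz [ 1.e-04  4.e-04 -1.e+00] F [ 0.6 -0.3 -0.9] w 0.075 q6 0.09
lid (array([0.69058804, 0.17072601, 0.01498219]), [array([-0.5,  0.1]), array([-0.5, -0.1])])
[([91.8, 328.8], 0.84), ([103.4, 173.4], 0.81), ([2.8, 315.7], 0.56)]
[([238.9, 413.1], 0.96), ([234.0, 368.6], 0.82), ([173.4, 372.5], 0.73)]
[([209.5, 277.5], 0.79), ([220.5, 217.5], 0.74), ([179.1, 410.8], 0.57), ([170.0, 268.6], 0.46)]
```

View pics/l_top.png

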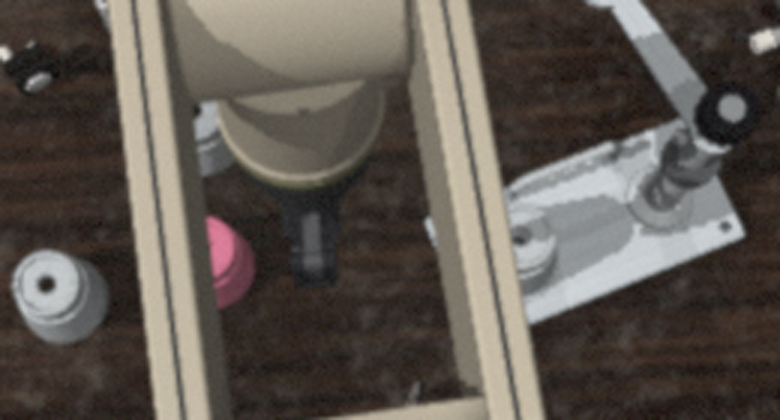

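View pics/l_side.png

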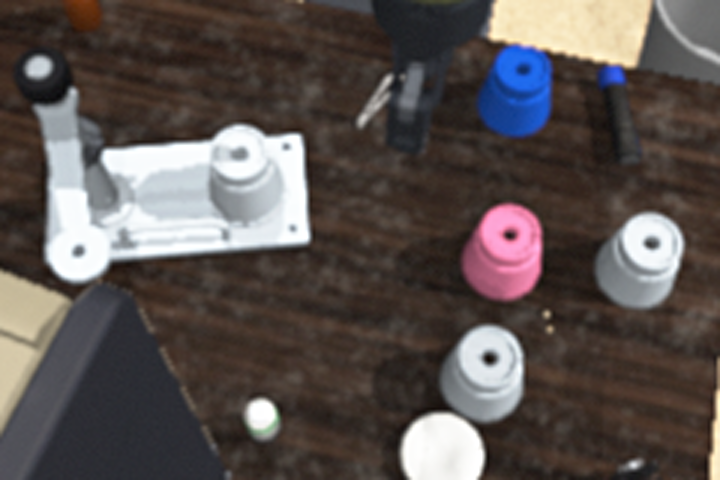

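View pics/l_wrist.png

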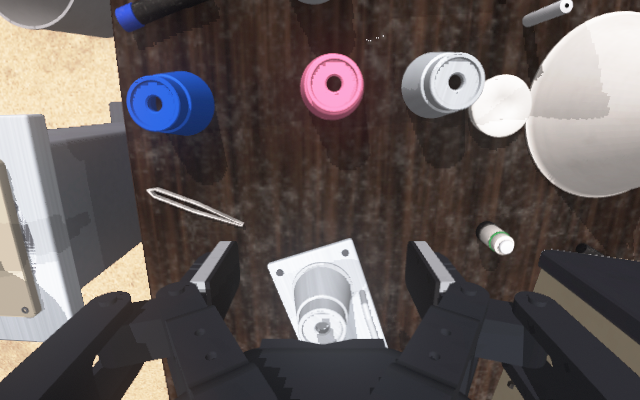

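A and B haven't moved; in the side crop they are at (489,358) and (652,243), the same as at first. The first baffle sits upright on the seat, and the lid beside A is only 15 mm high, so it is no obstacle. Next is A.

Request:
drive_tool:
  commands:
    - [[0,0,0],[0.03,0.04,0],0.075]
    - [[0,0,0],[0.06,0.08,0],0.075]
    - [[0,0,0],[0.0946,0.1215,0],0.075]
    - [[0,0,0],[0.0946,0.1215,0.03],0.075]
    - [[0,0,0],[0.0946,0.1215,0.06],0.075]
    - [[0,0,0],[0.0946,0.1215,0.06],0.075]
    - [[0,0,0],[0.0946,0.1215,0.06],0.075]

```text
clock: 16.7
eef_pos: [0.6181, 0.1899, 0.1724]
eef_rot: [-0.001, 0.707, 0.707, -0.001]
force: [0.3, 0.5, 1.3]
width: 0.075
```

```bash
python3 - <<'E'
from plant import r
from h import *
p=r.snapshot("wrist");save(p,"m_wrist");s=r.read_state(); info(s)
print(proj(p,(.6185,.1911,.068)), want(s,(.6185,.1911,.05)))
E
```

```text
t 16.75 pos [0.619  0.1903 0.1743] yawx 90.0 tiltz [ 1.1e-03  2.0e-04 -1.0e+00] F [0.2 0.6 0.7] w 0.0747 q6 0.22
[321.66398638 190.97497443] [ 0.0008 -0.0007  0.1243]
```

View pics/m_wrist.png

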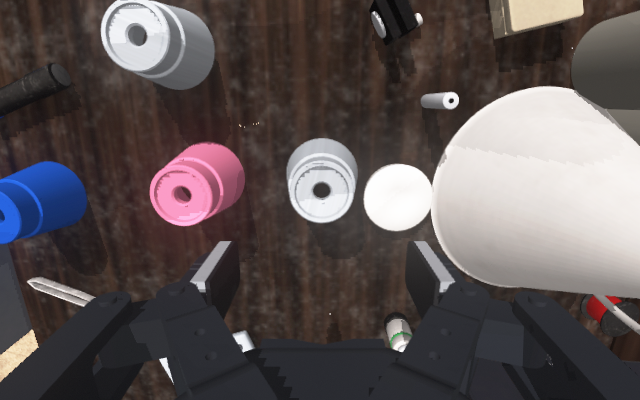

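A is at (321,190) against a predicted (322,191), grey, so it is the right one. I'll grasp it.

Request:
drive_tool:
  commands:
    - [[0,0,0],[0.0008,-0.0005,0.045],0.075]
    - [[0,0,0],[0.0008,-0.0005,0.085],0.075]
    - [[0,0,0],[0.0008,-0.0005,0.108],0.075]
    - [[0,0,0],[0.0008,-0.0005,0.12],0.075]
    - [[0,0,0],[0.0008,-0.0005,0.124],0.075]
    - [[0,0,0],[0.0008,-0.0005,0.124],0.075]
    - [[0,0,0],[0.0008,-0.0005,0.124],0.04]
    - [[0,0,0],[0.0008,-0.0005,0.124],0.04]
    - [[0,0,0],[0.0008,-0.0005,0.124],0.04]
    - [[0,0,0],[0.0008,-0.0005,0.124],0.04]
    - [[0,0,0],[0.0008,-0.0005,0.124],0.04]
    - [[0,0,0],[0.0008,-0.0005,0.124],0.04]
  newtons: 30

```text
clock: 17.95
eef_pos: [0.6195, 0.1924, 0.0511]
eef_rot: [0.001, 0.707, 0.707, 0.001]
force: [-0.7, -0.4, 6.6]
width: 0.0493
```

```bash
python3 - <<'E'
from plant import r
from h import *
p=r.snapshot("wrist");save(p,"n_wrist");s=r.read_state(); info(s)
E
```

```text
t 18.0 pos [0.6195 0.1924 0.0511] yawx 90.1 tiltz [ 3.4e-03  7.0e-04 -1.0e+00] F [-1.6 -0.5  6.7] w 0.049 q6 0.22
```

View pics/n_wrist.png

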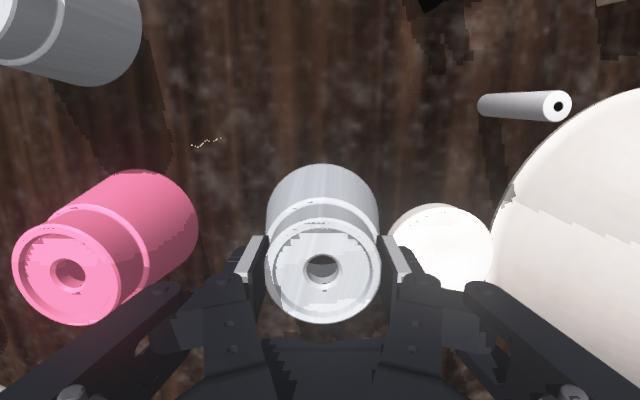

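A sits in the gripper like C did, with its hole at (322,267). I'll carry it to the seat.

Request:
drive_tool:
  commands:
    - [[0,0,0],[0,0,-0.01],0.04]
    - [[0,0,0],[0,0,-0.03],0.04]
    - [[0,0,0],[0,0,-0.07],0.04]
    - [[0,0,0],[0,0,-0.11],0.04]
    - [[0,0,0],[0,0,-0.13],0.04]
    - [[0,0,0],[-0.04,-0.02,-0.13],0.04]
    - [[0,0,0],[-0.08,-0.04,-0.13],0.04]
    - [[0,0,0],[-0.12,-0.06,-0.13],0.04]
    - [[0,0,0],[-0.16,-0.08,-0.13],0.04]
    - [[0,0,0],[-0.2,-0.1,-0.13],0.04]
    - [[0,0,0],[-0.23,-0.115,-0.13],0.04]
    - [[0,0,0],[-0.2459,-0.1222,-0.13],0.04]
    - [[0,0,0],[-0.2459,-0.1222,-0.13],0.04]
    - [[0,0,0],[-0.2459,-0.1222,-0.13],0.04]
    - [[0,0,0],[-0.2459,-0.1222,-0.13],0.04]
  newtons: 40

```text
clock: 19.5
eef_pos: [0.4963, -0.0533, 0.1791]
eef_rot: [0.0, 0.707, 0.708, 0.0]
force: [-0.6, -0.3, -2.0]
width: 0.049
```

```bash
python3 - <<'E'
from plant import r
from h import *
p=r.snapshot("wrist");save(p,"o_wrist");s=r.read_state(); info(s)
print(want(s,(.4973,-.0535,.0945)))
save(r.snapshot("side"),"o_side",(200,150,440,310),3)
E
```

```text
t 19.55 pos [ 0.4963 -0.0531  0.179 ] yawx 90.1 tiltz [ 2.e-04  3.e-04 -1.e+00] F [ 0.1  0.3 -0.6] w 0.049 q6 -0.21
[-0.0004  0.001   0.0845]
```

View pics/o_side.png

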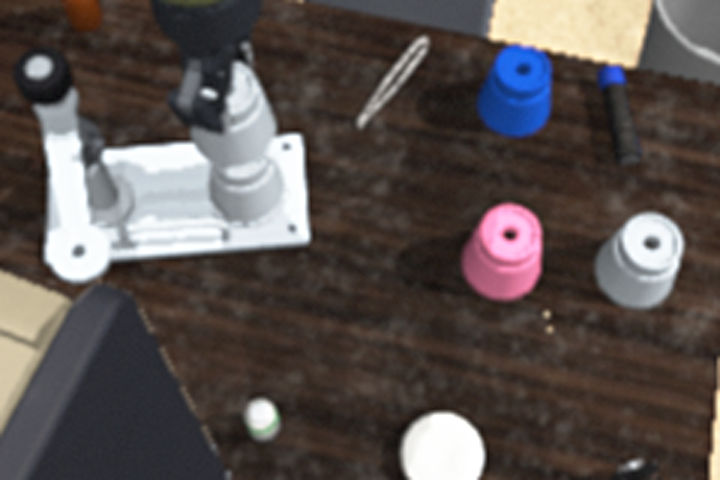

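View pics/o_wrist.png

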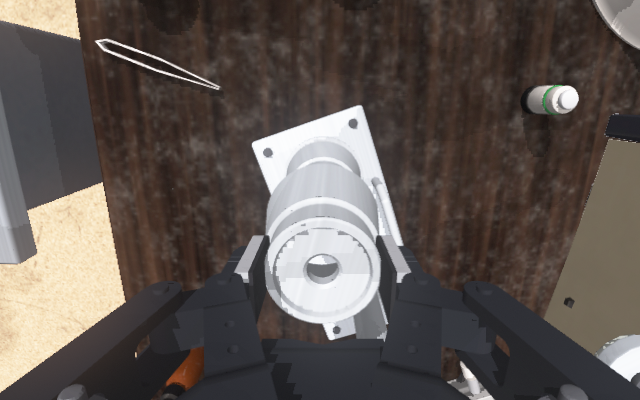

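Request:
drive_tool:
  commands:
    - [[0,0,0],[-0.0002,0.001,0.03],0.04]
    - [[0,0,0],[-0.0002,0.001,0.055],0.04]
    - [[0,0,0],[-0.0002,0.001,0.068],0.04]
    - [[0,0,0],[-0.0002,0.001,0.074],0.04]
    - [[0,0,0],[-0.0002,0.001,0.077],0.04]
    - [[0,0,0],[-0.0002,0.001,0.077],0.04]
    - [[0,0,0],[-0.0002,0.001,0.077],0.04]

```text
clock: 20.3
eef_pos: [0.4973, -0.0538, 0.1026]
eef_rot: [0.0, 0.707, 0.708, 0.0]
force: [-1.6, 4.9, -1.2]
width: 0.0488
```

Request:
drive_tool:
  commands:
    - [[0,0,0],[0.0008,-0.0003,0],0.04]
    - [[0,0,0],[0.0014,-0.0003,0],0.04]
    - [[0,0,0],[0.0014,-0.0003,0],0.04]
    - [[0,0,0],[0.0014,-0.0003,0],0.04]

```text
clock: 20.7
eef_pos: [0.497, -0.0531, 0.1022]
eef_rot: [0.0, 0.707, 0.707, 0.0]
force: [1.0, 0.1, -0.9]
width: 0.0489
```

Request:
drive_tool:
  commands:
    - [[0,0,0],[0.0003,0.0002,0.001],0.04]
    - [[0,0,0],[0.0003,0.0002,0.002],0.04]
    - [[0,0,0],[0.0003,0.0002,0.003],0.04]
    - [[0,0,0],[0.0003,0.0002,0.003],0.04]

```text
clock: 21.1
eef_pos: [0.4968, -0.0524, 0.0986]
eef_rot: [-0.0, 0.707, 0.707, 0.0]
force: [-0.2, 1.0, -0.8]
width: 0.0489
```

Request:
drive_tool:
  commands:
    - [[0,0,0],[0.0003,0,0.001],0.04]
    - [[0,0,0],[0.0003,0,0.002],0.04]
    - [[0,0,0],[0.0003,0,0.002],0.04]

```text
clock: 21.4
eef_pos: [0.497, -0.0522, 0.0967]
eef_rot: [0.0, 0.707, 0.707, 0.0]
force: [2.4, 1.9, -1.2]
width: 0.049
```

Request:
drive_tool:
  commands:
    - [[0,0,0],[0.0004,0.0005,0.0],0.04]
    - [[0,0,0],[0.0004,0.0005,0.0007],0.04]
    - [[0,0,0],[0.0004,0.0005,0.0014],0.04]
    - [[0,0,0],[0.0004,0.0005,0.0014],0.04]

```text
clock: 21.8
eef_pos: [0.4973, -0.0518, 0.0953]
eef_rot: [-0.0, 0.707, 0.707, -0.0]
force: [-0.5, 0.4, -1.1]
width: 0.0489
```

Request:
drive_tool:
  commands:
    - [[0,0,0],[0,0,0.0004],0.04]
    - [[0,0,0],[0,0,0.0008],0.04]
    - [[0,0,0],[0,0,0.0008],0.04]

```text
clock: 22.1
eef_pos: [0.4973, -0.0518, 0.0949]
eef_rot: [-0.0, 0.707, 0.707, -0.0]
force: [-3.0, 1.2, 5.4]
width: 0.049
```

Contact, with fz going from −1.1 to +5.4 N. I'll release, with no more downward motion.

Request:
drive_tool:
  commands:
    - [[0,0,0],[0,0,0],0.052]
    - [[0,0,0],[0,0,0],0.056]
    - [[0,0,0],[0,0,0],0.065]
    - [[0,0,0],[0,0,0],0.075]
    - [[0,0,0],[0,0,0],0.075]
    - [[0,0,0],[0,0,-0.03],0.075]
    - [[0,0,0],[0,0,-0.07],0.075]
    - [[0,0,0],[0,0,-0.11],0.075]
    - [[0,0,0],[0.04,0,-0.12],0.075]
    - [[0,0,0],[0.09,0,-0.12],0.075]
    - [[0,0,0],[0.14,0,-0.12],0.075]
    - [[0,0,0],[0.19,0,-0.12],0.075]
    - [[0,0,0],[0.24,0,-0.12],0.075]
    - [[0,0,0],[0.27,0,-0.12],0.075]
    - [[0,0,0],[0.27,0,-0.12],0.075]
    - [[0,0,0],[0.27,0,-0.12],0.075]

```text
clock: 23.7
eef_pos: [0.4968, 0.2188, 0.2143]
eef_rot: [0.0, 0.706, 0.708, -0.0]
force: [-0.4, -0.3, -0.4]
width: 0.0747
```

```bash
python3 - <<'E'
from plant import r
from h import *
p=r.snapshot("wrist");save(p,"q_wrist");s=r.read_state(); info(s)
S=r.snapshot("side");save(S,"q_side",(200,150,440,310),3);save(r.snapshot("top"),"q_top",(200,120,460,260),3)
print(proj(p,(.4871,.3063,.068)), want(s,(.4871,.3063,.05)))
E
```

```text
t 23.75 pos [0.497  0.2179 0.2144] yawx 90.1 tiltz [-3.e-04 -6.e-04 -1.e+00] F [ 0.5 -0.6  0.6] w 0.0754 q6 0.32
[309.80803016  78.78283694] [ 0.0885 -0.0097  0.1643]
```

View pics/q_side.png

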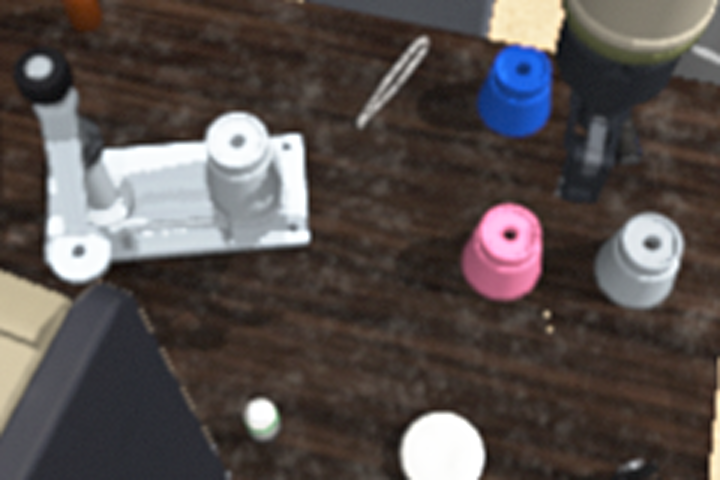

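View pics/q_top.png

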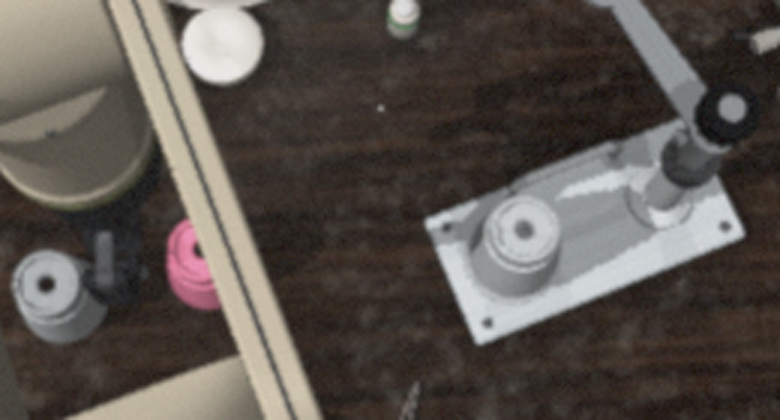

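View pics/q_wrist.png

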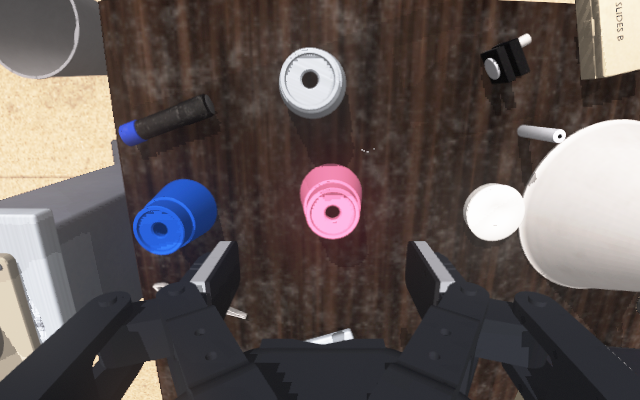

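The stack of two is upright. B is at (310,79), exactly as predicted, so I'll go over it.

Request:
drive_tool:
  commands:
    - [[0,0,0],[0.04,-0.005,0],0.075]
    - [[0,0,0],[0.0885,-0.0097,0],0.075]
    - [[0,0,0],[0.0885,-0.0097,0.04],0.075]
    - [[0,0,0],[0.0885,-0.0097,0.05],0.075]
    - [[0,0,0],[0.0885,-0.0097,0.05],0.075]
    - [[0,0,0],[0.0885,-0.0097,0.05],0.075]

```text
clock: 24.45
eef_pos: [0.4879, 0.3054, 0.1653]
eef_rot: [0.0, 0.707, 0.707, -0.0]
force: [-0.8, 0.5, -0.7]
width: 0.0748
```

```bash
python3 - <<'E'
from plant import r
from h import *
p=r.snapshot("wrist");save(p,"r_wrist");s=r.read_state(); info(s)
print(proj(p,(.4871,.3063,.068)), want(s,(.4871,.3065,.05)))
E
```

```text
t 24.5 pos [0.4884 0.3058 0.1662] yawx 90.0 tiltz [ 1.5e-03  6.0e-04 -1.0e+00] F [ 0.1 -0.3  0.4] w 0.0749 q6 0.47
[319.83478171 193.87159091] [ 0.0006 -0.0015  0.1162]
```

View pics/r_wrist.png

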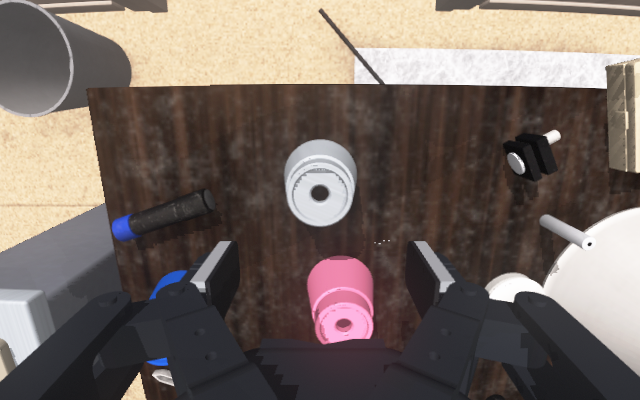

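Request:
drive_tool:
  commands:
    - [[0,0,0],[0.0008,-0.0012,0.04],0.075]
    - [[0,0,0],[0.0008,-0.0012,0.08],0.075]
    - [[0,0,0],[0.0008,-0.0012,0.1],0.075]
    - [[0,0,0],[0.0008,-0.0012,0.112],0.075]
    - [[0,0,0],[0.0008,-0.0012,0.116],0.075]
    - [[0,0,0],[0.0008,-0.0012,0.116],0.075]
    - [[0,0,0],[0.0008,-0.0012,0.116],0.04]
    - [[0,0,0],[0.0008,-0.0012,0.116],0.04]
    - [[0,0,0],[0.0008,-0.0012,0.116],0.04]
    - [[0,0,0],[0.0008,-0.0012,0.116],0.04]
    - [[0,0,0],[0.0008,-0.0012,0.116],0.04]
    - [[0,0,0],[0.0008,-0.0012,0.116],0.04]
  newtons: 30

```text
clock: 25.7
eef_pos: [0.4874, 0.3081, 0.0505]
eef_rot: [0.001, 0.707, 0.708, 0.001]
force: [-0.4, -1.5, 6.5]
width: 0.0491
```

```bash
python3 - <<'E'
from plant import r
from h import *
p=r.snapshot("wrist");save(p,"s_wrist");s=r.read_state(); info(s)
E
```

```text
t 25.75 pos [0.4874 0.3081 0.0505] yawx 90.1 tiltz [ 0.0027  0.0013 -1.    ] F [ 0.2 -0.3  6.6] w 0.0491 q6 0.47
```

View pics/s_wrist.png

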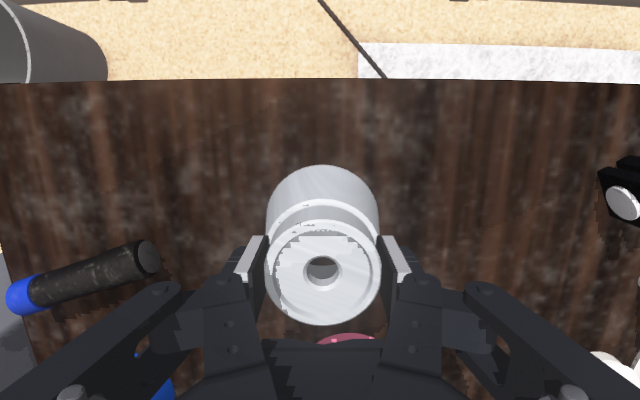

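B is gripped with its hole at row 269, about 1 mm different from before. I'll bias the target y to −0.051. Carrying it over now.

Request:
drive_tool:
  commands:
    - [[0,0,0],[0,0,-0.01],0.04]
    - [[0,0,0],[0,0,-0.03],0.04]
    - [[0,0,0],[0,0,-0.07],0.04]
    - [[0,0,0],[0,0,-0.11],0.04]
    - [[0,0,0],[-0.02,0,-0.15],0.04]
    - [[0,0,0],[-0.06,0.002,-0.15],0.04]
    - [[0,0,0],[-0.1,0.003,-0.15],0.04]
    - [[0,0,0],[-0.14,0.004,-0.15],0.04]
    - [[0,0,0],[-0.18,0.005,-0.15],0.04]
    - [[0,0,0],[-0.22,0.006,-0.15],0.04]
    - [[0,0,0],[-0.26,0.007,-0.15],0.04]
    - [[0,0,0],[-0.3,0.008,-0.15],0.04]
    - [[0,0,0],[-0.335,0.009,-0.15],0.04]
    - [[0,0,0],[-0.352,0.0099,-0.15],0.04]
    - [[0,0,0],[-0.3591,0.0099,-0.15],0.04]
    - [[0,0,0],[-0.3591,0.0099,-0.15],0.04]
    - [[0,0,0],[-0.3591,0.0099,-0.15],0.04]
  newtons: 40

```text
clock: 27.45
eef_pos: [0.4963, -0.0508, 0.1987]
eef_rot: [-0.0, 0.707, 0.708, 0.0]
force: [-0.4, 0.3, -1.5]
width: 0.0488
```

```bash
python3 - <<'E'
from plant import r
from h import *
p=r.snapshot("wrist");save(p,"u_wrist");s=r.read_state(); info(s)
print(want(s,(.4973,-.051,.1155)))
save(r.snapshot("side"),"u_side",(200,150,320,250),5)
E
```

```text
t 27.5 pos [ 0.4963 -0.0505  0.1987] yawx 90.1 tiltz [-1.e-04  4.e-04 -1.e+00] F [-0.9 -0.2 -0.1] w 0.0494 q6 -0.21
[-0.0005  0.001   0.0832]
```

View pics/u_side.png

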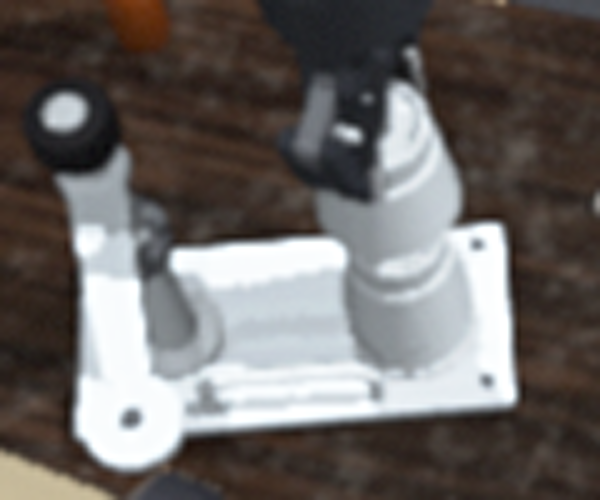

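View pics/u_wrist.png

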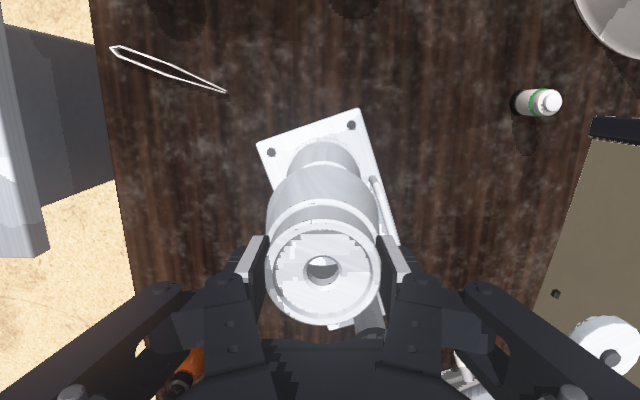

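Request:
drive_tool:
  commands:
    - [[0,0,0],[0,0.001,0.03],0.04]
    - [[0,0,0],[0,0.001,0.055],0.04]
    - [[0,0,0],[0,0.001,0.068],0.04]
    - [[0,0,0],[0,0.001,0.074],0.04]
    - [[0,0,0],[0,0.001,0.076],0.04]
    - [[0,0,0],[0,0.001,0.076],0.04]
    - [[0,0,0],[0,0.001,0.076],0.04]

```text
clock: 28.25
eef_pos: [0.498, -0.0516, 0.1237]
eef_rot: [0.001, 0.707, 0.707, 0.0]
force: [-0.6, 0.5, -1.2]
width: 0.0487
```

Clear of contact. I'll creep on down.

Request:
drive_tool:
  commands:
    - [[0,0,0],[0.0003,-0.0003,0.001],0.04]
    - [[0,0,0],[0.0003,-0.0003,0.002],0.04]
    - [[0,0,0],[0.0003,-0.0003,0.003],0.04]
    - [[0,0,0],[0.0003,-0.0003,0.003],0.04]

```text
clock: 28.65
eef_pos: [0.4971, -0.0513, 0.1195]
eef_rot: [0.0, 0.707, 0.707, 0.0]
force: [-0.1, -0.1, -1.8]
width: 0.0487
```

Request:
drive_tool:
  commands:
    - [[0,0,0],[0,0.0,0.0007],0.04]
    - [[0,0,0],[0,0,0.0014],0.04]
    - [[0,0,0],[0,0,0.002],0.04]
    - [[0,0,0],[0,0,0.002],0.04]

```text
clock: 29.05
eef_pos: [0.4971, -0.0512, 0.1175]
eef_rot: [-0.0, 0.707, 0.707, 0.0]
force: [0.6, 0.9, -0.1]
width: 0.0492
```

Request:
drive_tool:
  commands:
    - [[0,0,0],[0.0002,0.0001,0.0005],0.04]
    - [[0,0,0],[0.0002,0.0001,0.001],0.04]
    - [[0,0,0],[0.0002,0.0001,0.001],0.04]

```text
clock: 29.35
eef_pos: [0.4973, -0.0511, 0.1168]
eef_rot: [0.0, 0.707, 0.707, 0.0]
force: [-0.7, 1.0, 0.4]
width: 0.049
```

Request:
drive_tool:
  commands:
    - [[0,0,0],[0,0,0.0004],0.04]
    - [[0,0,0],[0,0,0.0008],0.04]
    - [[0,0,0],[0,0,0.0008],0.04]

```text
clock: 29.65
eef_pos: [0.4974, -0.0512, 0.1164]
eef_rot: [0.0, 0.707, 0.707, 0.0]
force: [-2.3, 1.0, 5.3]
width: 0.0489
```

Contact (+5.3 N). I'll release and retreat.

Request:
drive_tool:
  commands:
    - [[0,0,0],[0,0,0],0.052]
    - [[0,0,0],[0,0,0],0.056]
    - [[0,0,0],[0,0,0],0.065]
    - [[0,0,0],[0,0,0],0.075]
    - [[0,0,0],[0,0,0],0.075]
    - [[0,0,0],[0,0,-0.03],0.075]
    - [[0,0,0],[0,0,-0.07],0.075]
    - [[0,0,0],[0,0,-0.11],0.075]
    - [[0,0,0],[0,0,-0.16],0.075]
    - [[0,0,0],[0,0,-0.21],0.075]
    - [[0,0,0],[0.05,0,-0.25],0.075]
    - [[0,0,0],[0.1,0,-0.25],0.075]
    - [[0,0,0],[0.15,0,-0.25],0.075]
    - [[0,0,0],[0.15,0,-0.25],0.075]
    - [[0,0,0],[0.15,0,-0.25],0.075]

```text
clock: 31.15
eef_pos: [0.4968, 0.1007, 0.3656]
eef_rot: [-0.0, 0.705, 0.709, -0.0]
force: [0.4, -1.7, 0.3]
width: 0.075
```

```bash
python3 - <<'E'
from plant import r
from h import *
p=r.snapshot("wrist");save(p,"v_wrist");s=r.read_state(); info(s)
S=r.snapshot("side");save(S,"v_side");T=r.snapshot("top");save(T,"v_top",(200,0,460,260),3)
for z in (.131,.135): print(proj(S,(.498,-.0546,z)),proj(T,(.498,-.0546,z)),proj(p,(.498,-.0546,z)))
E
```

```text
t 31.2 pos [0.4969 0.0992 0.3655] yawx 90.2 tiltz [-5.e-04 -5.e-04 -1.e+00] F [-0.1 -1.1 -0.5] w 0.0752 q6 0.09
[277.36145407 192.75706926] [376.29455546 193.54836279] [321.69925208 281.35040033]
[277.19145251 191.9840232 ] [376.50904566 193.11435455] [321.69545533 282.97539663]
```

View pics/v_side.png

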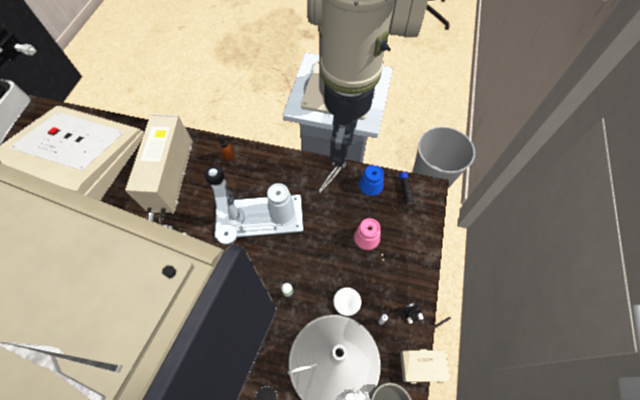

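View pics/v_wrist.png

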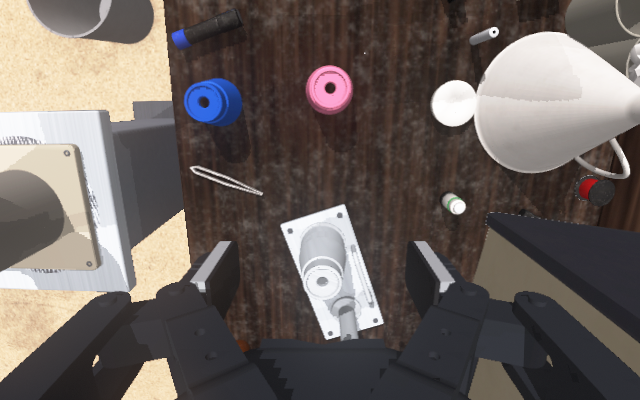

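The stack's top hole is at (322,282) against a predicted (321.7,282), so three baffles are nested at the right height. No other grey baffles are in view. Next I'll go back over the knob in the release orientation.

Request:
drive_tool:
  commands:
    - [[0,0,0.1],[-0.03,0.005,0],0.07]
    - [[0,0,0.2],[-0.07,0.01,0],0.07]
    - [[0,0,0.35],[-0.12,0.02,0],0.07]
    - [[0,0,0.5],[-0.17,0.028,0],0.07]
    - [[0,0,0.65],[-0.22,0.036,0],0.07]
    - [[0,0,0.8],[-0.26,0.04,0],0.07]
    - [[0,0,0.95],[-0.2758,0.0427,0],0.07]
    - [[0,0,1.022],[-0.2758,0.0427,0.03],0.07]
    - [[0,0,1.022],[-0.2758,0.0427,0.06],0.07]
    - [[0,0,1.022],[-0.2758,0.0427,0.08],0.07]
    - [[0,0,1.022],[-0.2758,0.0427,0.08],0.07]
    - [[0,0,1.022],[-0.2758,0.0427,0.08],0.07]

```text
clock: 32.5
eef_pos: [0.5394, -0.178, 0.286]
eef_rot: [-0.0, 0.963, 0.271, -0.0]
force: [-0.0, 0.1, 0.5]
width: 0.0697
```

```bash
python3 - <<'E'
from plant import r
from h import *
p=r.snapshot("wrist");save(p,"w_wrist");s=r.read_state(); info(s)
print(want(s,(.5396,-.1766,.2175)),proj(p,(.5396,-.1767,.247)))
E
```

```text
t 32.55 pos [ 0.54   -0.1779  0.2872] yawx 31.4 tiltz [ 1.3e-03 -7.0e-04 -1.0e+00] F [ 0.2 -0.3  0.2] w 0.0702 q6 0.61
[ 0.0003 -0.0015  0.0697] [319.87463676 221.57721172]
```

View pics/w_wrist.png

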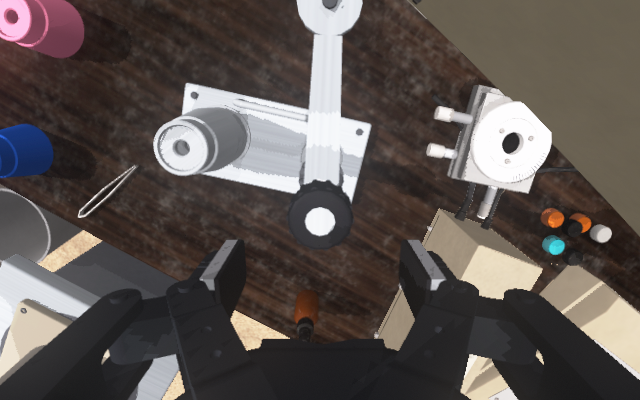

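The knob disc is at (320,221), matching the prediction. I'll go down and grip.

Request:
drive_tool:
  commands:
    - [[0,0,0],[0.0003,-0.0012,0.03],0.07]
    - [[0,0,0],[0.0003,-0.0012,0.055],0.07]
    - [[0,0,0],[0.0003,-0.0012,0.066],0.07]
    - [[0,0,0],[0.0003,-0.0012,0.07],0.07]
    - [[0,0,0],[0.0003,-0.0012,0.07],0.07]
    - [[0,0,0],[0.0003,-0.0012,0.07],0.03]
    - [[0,0,0],[0.0003,-0.0012,0.07],0.03]
    - [[0,0,0],[0.0003,-0.0012,0.07],0.03]
    - [[0,0,0],[0.0003,-0.0012,0.07],0.03]
    - [[0,0,0],[0.0003,-0.0012,0.07],0.03]
    - [[0,0,0],[0.0003,-0.0012,0.07],0.03]
  newtons: 80

```text
clock: 33.65
eef_pos: [0.5404, -0.1759, 0.2177]
eef_rot: [0.001, 0.962, 0.272, 0.001]
force: [-1.5, 1.0, 5.5]
width: 0.037
```

Request:
drive_tool:
  commands:
    - [[0,0,0],[0,0,-0.005],0.03]
    - [[0,0,0],[0,0,-0.01],0.03]
    - [[0,0,0],[0,0,-0.015],0.03]
    - [[0,0,0],[0,0,-0.0165],0.03]
    - [[0,0,0],[0,0,-0.0165],0.03]
    - [[0,0,0],[0,0,-0.0165],0.03]

```text
clock: 34.25
eef_pos: [0.5399, -0.1759, 0.2315]
eef_rot: [0.0, 0.962, 0.271, 0.0]
force: [6.0, -2.0, -10.6]
width: 0.0373
```

Request:
drive_tool:
  commands:
    - [[0,0,-0.1],[0,0,0],0.03]
    - [[0,0,-0.2],[0,0,0],0.03]
    - [[0,0,-0.3],[0,0,0],0.03]
    - [[0,0,-0.4],[0,0,0],0.03]
    - [[0,0,-0.5],[0,0,0],0.03]
    - [[0,0,-0.6],[0,0,0],0.03]
    - [[0,0,-0.7],[0,0,0],0.03]
    - [[0,0,-0.8],[0,0,0],0.03]
    - [[0,0,-0.9],[0,0,0],0.03]
    - [[0,0,-1.0],[0,0,0],0.03]
    - [[0,0,-1.1],[0,0,0],0.03]
    - [[0,0,-1.2],[0,0,0],0.03]
    - [[0,0,-1.3],[0,0,0],0.03]
    - [[0,0,-1.4],[0,0,0],0.03]
    - [[0,0,-1.4],[0,0,0],0.03]

```text
clock: 35.75
eef_pos: [0.5388, -0.1751, 0.2308]
eef_rot: [-0.002, 0.561, 0.828, -0.0]
force: [0.2, 0.6, -9.9]
width: 0.0371
```

```bash
python3 - <<'E'
from plant import r
from h import *
s=r.read_state(); info(s)
save(r.snapshot("top"),"x_top",(300,100,500,260),3)
S=r.snapshot("side");save(S,"x_side",(180,150,340,270),4)
for a in (0,.1):
  k=np.array([.5396,-.1767]);d=np.array([.4978,-.0546])-k;R=np.array([[np.cos(a),np.sin(a)],[-np.sin(a),np.cos(a)]])
  X=[*(k+R@d),.2155]; print(a,(proj(S,X)-[180,150])*4)
E
```

```text
t 35.75 pos [ 0.5388 -0.1751  0.2308] yawx 111.8 tiltz [-0.0027  0.0015 -1.    ] F [ 0.2  0.6 -9.9] w 0.0371 q6 -0.79
0 [373.94045938  99.79260766]
0.1 [373.55963107 119.29315595]
```

View pics/x_side.png

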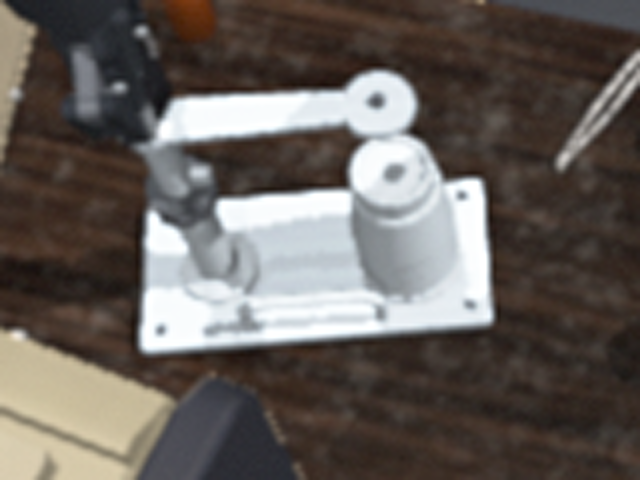

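The keeper end hole is at (376,100) against (374,100) predicted for closed. I'll lower it, release, and rise.

Request:
drive_tool:
  commands:
    - [[0,0,0],[0,0,0.005],0.03]
    - [[0,0,0],[0,0,0.01],0.03]
    - [[0,0,0],[0,0,0.013],0.03]
    - [[0,0,0],[0,0,0.013],0.03]
    - [[0,0,0],[0,0,0.013],0.07]
    - [[0,0,0],[0,0,0.013],0.07]
    - [[0,0,0],[0,0,0.013],0.07]
    - [[0,0,0],[0,0,0.013],0.07]
    - [[0,0,0],[0,0,-0.02],0.07]
    - [[0,0,0],[0,0,-0.06],0.07]
    - [[0,0,0],[0,0,-0.1],0.07]
    - [[0,0,0],[0,0,-0.12],0.07]
    - [[0,0,0],[0,0,-0.12],0.07]
    - [[0,0,0],[0,0,-0.12],0.07]

```text
clock: 37.25
eef_pos: [0.5399, -0.1758, 0.3527]
eef_rot: [0.001, 0.561, 0.828, 0.0]
force: [0.1, -0.4, -0.4]
width: 0.07
```

```bash
python3 - <<'E'
from plant import r
from h import *
s=r.read_state(); info(s)
p=r.snapshot("wrist");save(p,"y_wrist")
S=r.snapshot("side");save(S,"y_side",(180,150,340,270),4)
k=np.array([.5396,-.1767]);d=np.array([.4978,-.0546])-k
for a,l in ((0,0),(0,.0105),(.1,0)):
  R=np.array([[np.cos(a),np.sin(a)],[-np.sin(a),np.cos(a)]])
  print(a,l,(proj(S,[*(k+R@d),.201+l])-[180,150])*4,proj(p,[*(k+R@d),.201+l]),(proj(S,[*k,.247+l])-[180,150])*4)
E
```

```text
t 37.25 pos [ 0.5399 -0.1758  0.3527] yawx 111.7 tiltz [ 1.4e-03 -6.0e-04 -1.0e+00] F [ 0.1 -0.4 -0.4] w 0.07 q6 -0.78
0 0 [376.81543067 112.86686313] [327.77197626  27.51498576] [130.47251173  88.16157409]
0 0.0105 [374.74247475 103.439641  ] [328.00261861  24.6255975 ] [125.34686417  77.87057927]
0.1 0 [376.45986999 132.15909245] [343.2514      29.21352889] [130.47251173  88.16157409]
```

View pics/y_side.png

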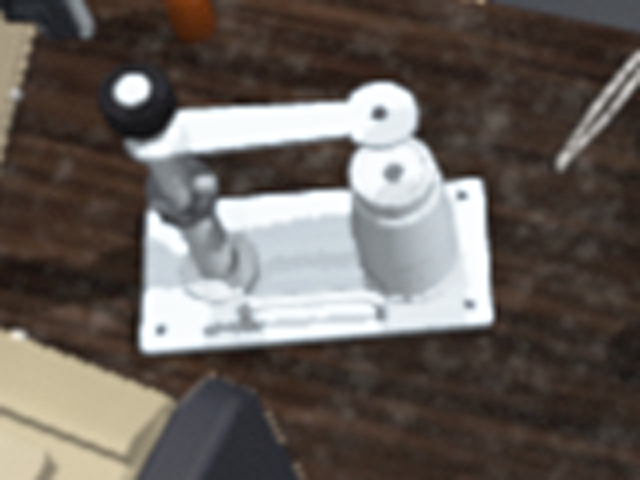

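View pics/y_wrist.png

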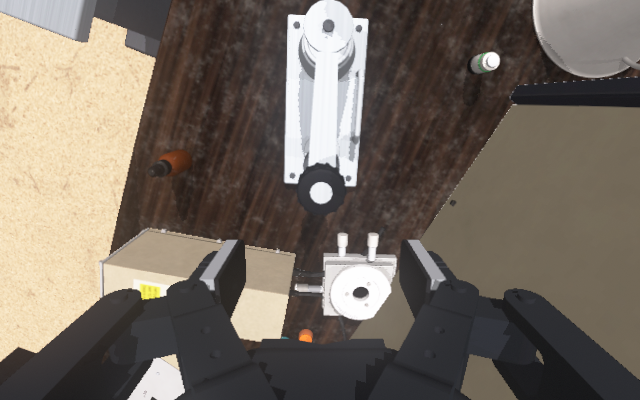

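The keeper is closed and down: its end hole is at (379,113), against (377,113) for lift 0 and (375,103) for lift 10.5 mm. One last look over the whole desk for a missed baffle.

```bash
python3 - <<'E'
from plant import r
from h import *
T=r.snapshot("top");save(T,"z_top");print([(d["location"],round(d["conf"],2)) for d in r.look_for(T,"baffle_1_mid")])
E
```

```text
[([208.6, 269.1], 0.97), ([207.4, 369.9], 0.81), ([278.7, 279.7], 0.58)]
```

View pics/z_top.png

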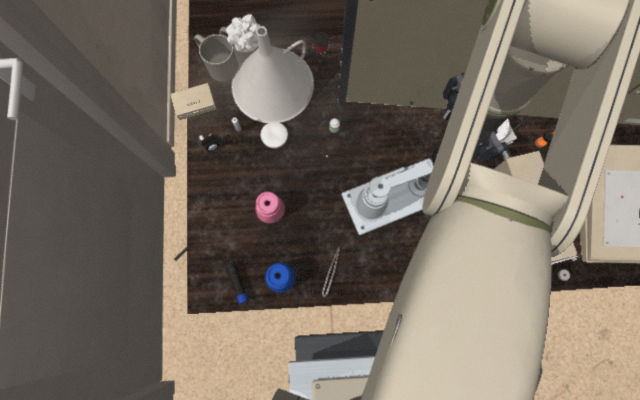

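The top view shows only the pink (269,208) and blue (279,278) look-alikes left on the desk, and the stack under the keeper at (372,200). I'm handing in.

```bash
python3 - <<'E'
from plant import r
print(r.hand_in())
E
```

```text
the job is handed in; nothing more can be done
None
```

I loaded the carrier and handed the job in at about 37 s; `hand_in()` reports no verdict. I lifted and swung the keeper to its parked slot and nested all three grey baffles on the seat. I then lifted the knob again and swung the keeper back to closed.

- **Placing:** each baffle was lowered in steps of about 0.4 to 1 mm until it touched, with a net load of about 4 to 6.5 N, and then let go. The first two brushed the taper sideways (up to about 6 N) a few millimetres above the stop. I re-centred them before lowering further.
- **Stack:** the top hole was at pixel (322,282), against (321.7,282) predicted for a loose stack of three.
- **Keeper parked:** it measured 1.405 rad, and its height matched lift 0.
- **Keeper closed:** the end hole was at (379,113), against (377,113) predicted for closed and fully down.
- **Gripper:** it was clear of everything at hand-in, and the force reading was near zero.
- **Baffle count:** the last top view showed only the pink and blue look-alikes left on the desk, both untouched.

No check failed or disagreed beyond about 2 enlarged pixels (half a camera pixel). I saw no baffle get knocked aside.

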